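# Set up the carving turntable with its chuck plate, pegs and a jar lid

## Robot

A 6-joint arm with a two-finger parallel gripper is mounted at the origin on the work surface. World frame = base frame: x ahead of the robot, y to its left, z up, the work surface at z = 0. Lengths are in m, angles in rad, forces in N, time in s.
With the tool pointing down it reaches from about 0.325 to 0.9 m from the base axis. Payload 6.1 kg.
Tool frame: the origin (TCP) lies at the very end of the fingers, on their centre line; the grasp point (between the pads) lies 19 mm behind it; z points along the fingers, y is the line along which they close (so a half turn about z gives the same grasp; the last joint's range is limited). The gripper opens to 87 mm and grips with 3 to 60 N. Pads are 19 mm wide; open, the fingers measure 117 mm over their backs; the gripper's body (75 mm by 190 mm) begins 51 mm behind the grasp point.
Start: joints at [1.166, 0.22, 1.526, -0, 1.395, -0.126], TCP at [0.172, 0.601, 0.184] pointing down, gripper open.
Joint ranges: [-2.98, 2.98], [-0.91, 2.08], [0.09, 2.57], [-1.24, 4.39], [0.2, 2.65], [-2.68, 2.68]. Speed limits (rad/s): [2.57, 2.57, 3.01, 3.14, 3.14, 3.14].

## Interface

Orientations are given as a unit quaternion [w, x, y, z].
In Python, from workcell import env gives the robot as it stands. The module is installed in compiled form; this text tells all that it offers.
- The arm moves only by the tool apply_moves, never from a script. Its argument "targets" is a list that holds one entry, the list of rows, each a list of 6 numbers: the shift along the tool's x, y, z scaled (see below), then the turn, a rotation vector about the tool's x, y, z scaled (see below). In form: [[[tx, ty, tz, rx, ry, rz], ...]]. A call has 1 to 10 rows; each row is the pose to reach, as a shift and turn from the pose commanded when the call began, along the tool's axes at that moment; what a row does not reach only later rows make up. The controller multiplies each number of a shift by 50 cm and each number of a turn by 30 degrees. A row lasts 1/10 s, in which the tool goes at most 50 mm and 8.59 degrees, less where a joint would pass 70% of its speed; a pose out of reach is approached as far as the arm can. A call with a number of a shift or a turn outside -1 to 1 is refused whole. A call with a gripper value outside its range is refused whole. "gripper" is the opening, from -1 (shut) to 1 (fully open), set as the call begins (left out, the last holds). The fingers move at their own pace and stop on an object; the grip force is fixed at half the most. Time passes only in rows, so rows that repeat a pose let the fingers close. It gives the time, the measured TCP pose, the force, the opening and the grip force at its end, in the units of the state.
- env.state(): the state, without advancing time (a new reading comes with each control period).
- env.read_camera(name): name is "side" or "top"; returns the picture (384x512x3 uint8, red, green, blue); there is no depth.
- env.get_calibration(name): a dict with "K" (3x3 intrinsics, pixels), "origin" and "rotation" of the camera in the world. Camera axes: x right, y down, z forward; pixel columns grow to the right and rows downward; lengths in m; the calibration is good to about 2 mm. A picture is of the moment at which its call begins. get_calibration takes no time and is no camera call.
- env.finish_job(): hands the job in; it is judged then, once.
The state is a dict: "t": time; "joints": joint angles; "qvel": joint speeds; "joint_efforts": joint torques, N m; "ee_pos": TCP position; "ee_rot": TCP orientation; "ft_force": force on the tool from outside, world axes, zero at the start; "moment": the same for the moment, N m; "gripper_width": finger opening in m; "grasp_force": force on a finger pad.
Only numpy, scipy, OpenCV 4.12 (cv2) and the standard library are available. Lean on these libraries where they do the work, as an engineer would, in place of code of your own. Each camera call takes 0.05 s, during which the arm holds its last target. There are 200 camera calls.

## Task

Get the turntable ready for carving the clay lid: set the chuck plate on the hub with its handle in line with the red marks, push it fully down and turn it clockwise until it locks in line with the green marks. Then put every peg from the rack fully down through a corner hole of its own, and set the lid knob-up over the handle, centred with its rim flat on the plate. Last of all press the selector in and, keeping it pressed, turn it from the red mark to the green mark and let it spring back out; leave the other things on the bench alone, and if anything gets knocked out of place, put it right.

Things in the scene. Friction and masses are not known exactly. Their poses are not given: they have to be found in the camera images.
- turntable: Carving turntable, fixed, does not turn: grey foot, aluminium platter 230 mm across with its top at 34 mm, square steel hub 92 mm wide with its top at 76 mm. Origin: centre of underside, z up. Two green marks on the platter rim lie on its x axis (locked direction). Two red marks 60 degrees anticlockwise of them (from above) show the line of the slot in the hub's top.
- turntable_seat (a point): Centre of the hub's top face, 76 mm above the bench. The keyhole slot there is 70 x 20 mm (36 mm round in the middle), over a hollow with a sprung brass plunger. The chuck's bar is pushed down about 14 mm against the spring (about 11 N) until the plate meets the hub, then turned 60 degrees clockwise, red to green, to a stop. Let go, it rises 1.5 mm and stays.
- chuck: Chuck plate, loose, 0.55 kg: aluminium, 140 x 140 x 12 mm. Black handle bar on top, 60 mm along x, 24 along y, 42 high; grip it 40 mm above the origin. Below: round shank 32 mm across, then a steel cross bar 64 mm along x, 14 along y, its underside 21.5 mm under the plate. Origin: centre of the plate's underside. Half a turn makes no difference. Starts on a wooden frame 30 mm high.
- chuck_hole0 (a point): Mouth of corner hole 0 (15 mm across, right through) in the plate's top face, 54 mm from the plate's centre in x and in y.
- chuck_hole1 (a point): Mouth of corner hole 1 (15 mm across, right through) in the plate's top face, 54 mm from the plate's centre in x and in y.
- chuck_hole2 (a point): Mouth of corner hole 2 (15 mm across, right through) in the plate's top face, 54 mm from the plate's centre in x and in y.
- chuck_hole3 (a point): Mouth of corner hole 3 (15 mm across, right through) in the plate's top face, 54 mm from the plate's centre in x and in y.
- peg0: Holding peg 0 (may be absent), 60 g: steel shank 12 mm across, 32 mm long, tapered tip; steel collar 22 mm across, 6 mm thick; above it an orange grip sleeve 18 mm across, 47 mm long. Origin: centre of the collar underside, z up along the sleeve. Starts upright in the rack, collar on the rack top; seated, the collar lies on the chuck plate.
- peg1: Holding peg 1 (may be absent), 60 g: steel shank 12 mm across, 32 mm long, tapered tip; steel collar 22 mm across, 6 mm thick; above it an orange grip sleeve 18 mm across, 47 mm long. Origin: centre of the collar underside, z up along the sleeve. Starts upright in the rack, collar on the rack top; seated, the collar lies on the chuck plate.
- peg2: Holding peg 2 (may be absent), 60 g: steel shank 12 mm across, 32 mm long, tapered tip; steel collar 22 mm across, 6 mm thick; above it an orange grip sleeve 18 mm across, 47 mm long. Origin: centre of the collar underside, z up along the sleeve. Starts upright in the rack, collar on the rack top; seated, the collar lies on the chuck plate.
- peg3: Holding peg 3 (may be absent), 60 g: steel shank 12 mm across, 32 mm long, tapered tip; steel collar 22 mm across, 6 mm thick; above it an orange grip sleeve 18 mm across, 47 mm long. Origin: centre of the collar underside, z up along the sleeve. Starts upright in the rack, collar on the rack top; seated, the collar lies on the chuck plate.
- rack: Wooden peg rack, fixed, 130 x 130 x 45 mm, four 16 mm holes at 36 mm from its centre in x and y. Origin: centre of its underside.
- lid: Domed terracotta jar lid, loose, 250 g, 116 mm across, 89 mm high, hollow underneath (102 mm across, 46 mm deep inside, so it goes over the chuck's handle with its rim on the plate). Knob 30 mm across from 68 to 89 mm above the rim, a neck below it, dome top at 57 mm. Origin: centre of the rim's underside, z up.
- control: Grey control box of the drive, fixed, 110 x 110 x 50 mm, with the black selector on top; red mark = stop, green mark = run, 1.2 rad clockwise of the red one. Origin: centre of its underside; the red mark lies towards its -x.
- selector (a joint): Angle of the selector (rad), 0 with its white pointer at the red mark, growing clockwise seen from above; 1.2 at the green mark. Stops inside hold it at either mark unless it is pressed in. At 0 its grip bar lies along the control box's x axis.
- selector_press (a joint): How far the selector is pressed down (m): 0 out, 0.009 fully in; it can turn only from about 0.007 on. A spring (3 to 8.5 N) brings it back out at either mark.
- selector_grip (a point): On the selector's axis, middle of its grip bar, which is 54 mm long, 16 mm wide and stands from 70 to 101 mm above the bench when out; this point is 86 mm above the bench when out.
- mug: Bystander: terracotta mug with handle, 80 mm across, 85 mm high.
- teacup: Bystander: small terracotta cup, 60 mm across, 45 mm high.
- bottle_a: Bystander: amber bottle, 150 mm high.
- bottle_b: Bystander: clear bottle, 140 mm high.
- tin: Bystander: flat green tin, 84 mm across, 70 mm high.
- brush: Bystander: brush lying down, 140 mm long.
- knife: Bystander: carving point with dark wooden handle, lying, 130 mm long.
Mind the look-alikes: they are no part of the job. Leave any purple or yellow look-alike of the lid alone. Leave any purple or yellow look-alike of the peg0 alone.

How it is judged:
On the way, in this order (a step that is already met when the one before it is completed fails the run):
1. the chuck plate is pushed onto the hub and turned to its locked direction (horizontal distance between chuck and turntable_seat below 0.007 m and z of chuck in the frame of turntable_seat below 0.005 m and angle between the x axis of chuck and the x axis of turntable, either way round below 0.2 rad and angle between chuck's own z axis and vertical below 0.09 rad), for 0.3 s.
2. every peg is down through a corner hole and the lid sits over the handle, rim on the plate (all of step 1 and (distance between peg0 and chuck_hole0 below 0.006 m or distance between peg0 and chuck_hole1 below 0.006 m or distance between peg0 and chuck_hole2 below 0.006 m or distance between peg0 and chuck_hole3 below 0.006 m) and angle between each of peg0, peg1, peg2, peg3's own z axis and vertical below 0.15 rad and (distance between peg1 and chuck_hole0 below 0.006 m or distance between peg1 and chuck_hole1 below 0.006 m or distance between peg1 and chuck_hole2 below 0.006 m or distance between peg1 and chuck_hole3 below 0.006 m) and (distance between peg2 and chuck_hole0 below 0.006 m or distance between peg2 and chuck_hole1 below 0.006 m or distance between peg2 and chuck_hole2 below 0.006 m or distance between peg2 and chuck_hole3 below 0.006 m) and (distance between peg3 and chuck_hole0 below 0.006 m or distance between peg3 and chuck_hole1 below 0.006 m or distance between peg3 and chuck_hole2 below 0.006 m or distance between peg3 and chuck_hole3 below 0.006 m) and horizontal distance between lid and chuck below 0.016 m and z of lid in the frame of chuck between 0.007 and 0.017 m and angle between the z axis of lid and the z axis of chuck, either way round below 0.08 rad and angle between lid's own z axis and vertical below 0.3 rad), for 0.3 s.
3. the selector is pressed in (value of joint selector_press above 0.006 m), for 0.05 s.
4. the selector is at the green mark and has sprung back out (value of joint selector between 1.05 and 1.35 rad and value of joint selector_press below 0.002 m), for 0.2 s.
At the end, for the whole second after the job is handed in: Chuck plate locked on the hub (7 mm, 0.2 rad of green marks, level to 0.09); each peg upright, collar within 6 mm of a hole mouth; lid centred within 16 mm, rim within 5 mm of the plate, flat, knob up; selector within 0.15 rad of green, out to under 2 mm; lid and plate at rest (all of step 2 and all of step 4 and linear speed of each of lid, chuck below 0.02 m/s); the robot touches nothing.
It fails at once if one of the bystanders is moved more than 50 mm (distance of any of mug, teacup, bottle_a, bottle_b, tin, brush, knife from where it was at the start of the episode above 0.05 m).
Of peg0, peg1, peg2, peg3 only 2 to 4 are there at a start; the rules pass over those that are not, and their reading is None.
At some moment in a run one of lid may be knocked a few centimetres aside while the robot is not near it.
It also fails if it takes over 210 s, if anything falls off the work surface, if the arm or the gripper's body presses on something with over 40 N, if the wrist force passes 120 N, or if a joint passes its speed limit or range.

## Working session

There is one attempt and no reset: what is moved stays moved. The work goes in short steps, Python scripts to look and compute and a tool call to move; the robot and the scene stay as the last step left them, time stands still between calls to the robot, and variables do not carry over. Pictures are saved under pics/ and viewed, at most 14 in all, crops included, and the job is handed in when it is done.

Besides the shell and the picture viewer there is one more tool, called after "Call:" as name([rows], argument=value, ...), one row to a line, values as JSON. apply_moves: Moves the arm, as the interface text tells. Shifts and turns lie within -1 to 1; 1 stands for 50 cm of shift or 30 degrees of turn. Its arguments: {"type":"object","properties":{"targets":{"type":"array"},"gripper":{"type":"number"}},"required":["targets"]}

```bash
mkdir -p pics; ls; cat > h.py <<'E'
import numpy as np, cv2
from workcell import env
from scipy.spatial.transform import Rotation as R
def snap(n,f=None):
    im=env.read_camera(n)
    if f: cv2.imwrite('pics/'+f,cv2.cvtColor(im,cv2.COLOR_RGB2BGR))
    return im
def ray(n,u,v,z):
    c=env.get_calibration(n);K=np.array(c['K']);Rm=np.array(c['rotation']);o=np.array(c['origin'])
    d=Rm@np.linalg.inv(K)@np.array([u,v,1.]); return o+d*(z-o[2])/d[2]
def proj(n,p):
    c=env.get_calibration(n);q=np.array(c['rotation']).T@(np.array(p)-np.array(c['origin']));q=np.array(c['K'])@q;return q[:2]/q[2]
E
python3 - <<'E'
from h import *
for n in('top','side'):
    snap(n,n+'0.png');print(env.get_calibration(n))
print(env.state())
E
```

```text
pics
{'K': array([[346.60578912,   0.        , 257.24162749],
       [  0.        , 346.60578912, 187.35674626],
       [  0.        ,   0.        ,   1.        ]]), 'origin': array([ 0.328224  , -0.01948266,  1.22285533]), 'rotation': array([-0.07556226,  0.7109364 , -0.6952703 ,  0.07388495])}
{'K': array([[352.67083288,   0.        , 255.57907618],
       [  0.        , 352.67083288, 187.43334599],
       [  0.        ,   0.        ,   1.        ]]), 'origin': array([0.45825758, 0.63693226, 0.90386047]), 'rotation': array([ 0.02579638, -0.05202209,  0.93912031, -0.33864628])}
{'t': 0.1, 'joints': array([ 1.16585843e+00,  2.21125748e-01,  1.52750912e+00, -7.16705961e-06,
        1.39471118e+00, -1.26098853e-01]), 'qvel': array([-0.00151239, -0.00153671, -0.00455724,  0.00085654,  0.00222813,
       -0.00065969]), 'joint_efforts': array([ 1.93232292e-03, -4.95939767e+01, -3.88520229e+01,  7.03112665e-02,
        5.14995866e-02, -6.14767032e-05]), 'ee_pos': array([0.17177848, 0.60027037, 0.18275347]), 'ee_rot': array([-2.26650118e-04,  1.38967615e-01,  9.90296538e-01, -8.46901819e-04]), 'ft_force': array([ 0.24735078, -0.14284889,  0.08329742]), 'moment': array([0.00061076, 0.00530013, 0.02104353]), 'grasp_force': 0.0, 'gripper_width': 0.08705065226483251}
```

Rotation is a quaternion; I'll fix the helper.

```bash
sed -i "s/Rm=np.array(c\['rotation'\])/Rm=Q(c['rotation'])/; s/np.array(c\['rotation'\]).T/Q(c['rotation']).T/" h.py; cat >> h.py <<'E'
def Q(q): return R.from_quat(np.roll(q,-1)).as_matrix()
E
python3 -c "
from h import *
print(ray('top',257,187,0),ray('side',256,187,0))"
python3 -c "
import cv2
for n in('top','side'): cv2.imwrite(f'pics/{n}0b.png',cv2.resize(cv2.imread(f'pics/{n}0.png'),(800,600),interpolation=cv2.INTER_CUBIC))"
```

```text
[ 0.59234757 -0.01270277  0.        ] [ 5.55400617e-01 -1.09234359e-01  1.11022302e-16]
```

View pics/top0b.png

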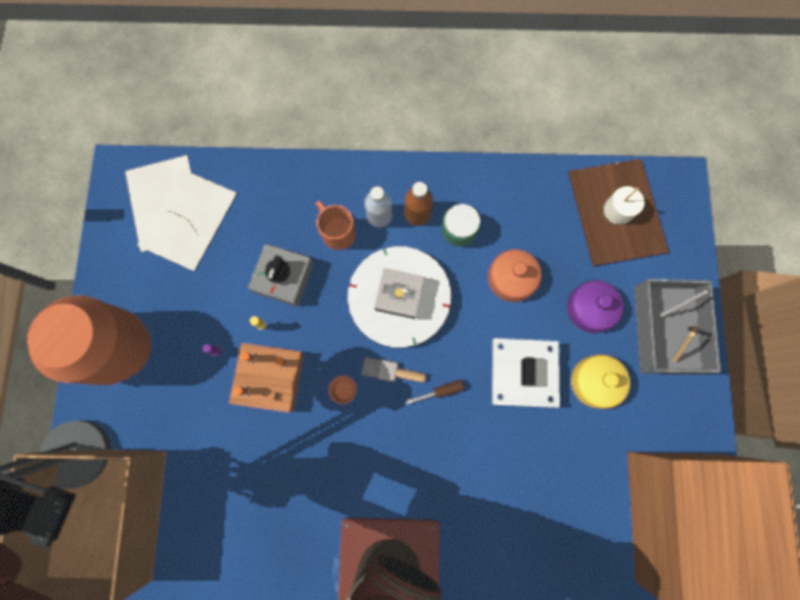

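View pics/side0b.png

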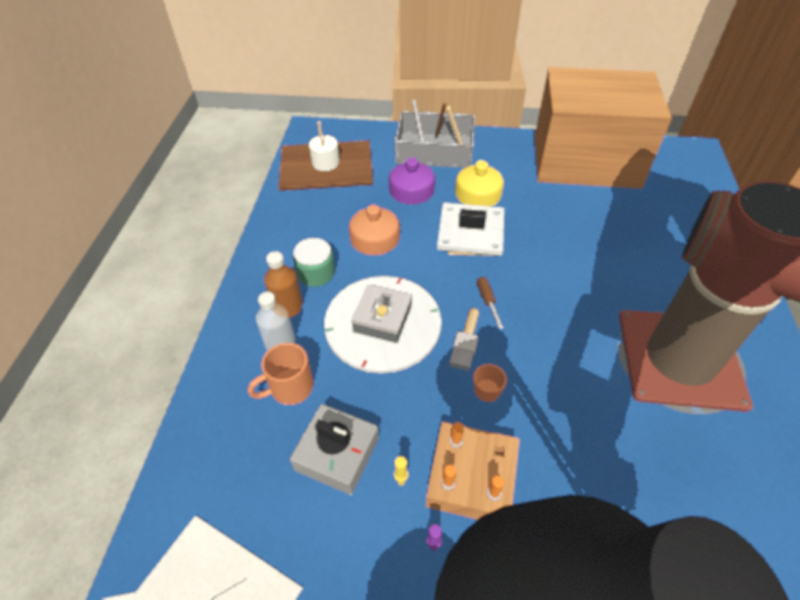

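The top view shows the turntable at (400,295), chuck (525,372), terracotta lid (515,275), rack (267,378) with three pegs, and control (282,275). The yellow and purple look-alikes are beside them. In the side view the pegs stand at (457,435), (450,477) and (497,487). Next, masks and enlarged crops.

```bash
python3 - <<'E'
from h import *
t=cv2.imread('pics/top0.png');s=cv2.imread('pics/side0.png')
def crop(im,cx,cy,w=66,h=50): return cv2.resize(im[cy-h//2:cy+h//2,cx-w//2:cx+w//2],(400,300),interpolation=cv2.INTER_CUBIC)
cv2.imwrite('pics/m1.png',np.vstack([np.hstack([crop(t,180,176),crop(t,172,242)]),np.hstack([crop(s,214,285),crop(s,303,300)])]))
def comps(im,n,lo,hi,z,amin=4,box=None):
    hsv=cv2.cvtColor(im,cv2.COLOR_BGR2HSV);m=cv2.inRange(hsv,lo,hi)
    k,l,st,c=cv2.connectedComponentsWithStats(m)
    for i in range(1,k):
        if st[i,4]>=amin and (box is None or (box[0]<c[i][0]<box[2] and box[1]<c[i][1]<box[3])):
            print(n,st[i].tolist(),c[i].round(1),ray(n,*c[i],z).round(4)[:2])
tb=(215,150,300,230)
for nm,lo,hi in(('red',(0,120,90),(8,255,255)),('red2',(172,120,90),(180,255,255)),('green',(45,60,40),(90,255,255))):
    print(nm);comps(t,'top',lo,hi,.034,3,tb)
    comps(s,'side',lo,hi,.034,3,(200,170,290,240))
for nm,lo,hi in(('red',(0,120,90),(8,255,255)),('green',(45,60,40),(90,255,255))):
    print('ctl',nm);comps(t,'top',lo,hi,.05,2,(155,150,205,200)); comps(s,'side',lo,hi,.05,2,(185,255,250,320))
print('white')
comps(t,'top',(0,0,150),(180,60,255),.042,800,(200,140,380,280))
m=cv2.inRange(cv2.cvtColor(t,cv2.COLOR_BGR2HSV),(0,0,150),(180,60,255)); m[:, :305]=0; m[:210]=0;m[270:]=0;m[:,370:]=0
c=max(cv2.findContours(m,0,1)[0],key=cv2.contourArea); r=cv2.minAreaRect(c);print(r)
P=np.array([ray('top',*p,.042)[:2] for p in cv2.boxPoints(r)]);print(P,P.mean(0),np.linalg.norm(P-np.roll(P,1,0),axis=1))
E
```

```text
red
top [221, 154, 3, 3, 4] [222.2 155. ] [0.6994 0.1141]
top [215, 157, 3, 2, 4] [216.2 157.8] [0.6887 0.1351]
red2
green
top [283, 141, 21, 16, 105] [291.3 151.8] [ 0.7171 -0.1331]
side [189, 161, 25, 22, 304] [201.9 174.3] [ 0.7364 -0.117 ]
ctl red
side [225, 287, 5, 3, 8] [227.1 287.8] [0.585  0.2716]
ctl green
side [212, 295, 1, 5, 5] [212. 297.] [0.6187 0.2998]
white
top [222, 158, 67, 65, 3119] [254.4 189.4] [ 0.5745 -0.0042]
top [315, 216, 44, 45, 1587] [335.3 238.4] [ 0.4117 -0.2814]
((336.4999694824219, 238.0), (42.99999237060547, 43.99999237060547), 0.0)
[[ 0.33861189 -0.2118736 ]
 [ 0.48614088 -0.2137514 ]
 [ 0.48942084 -0.36094234]
 [ 0.34180651 -0.35522077]] [ 0.41399503 -0.28544703] [0.14338276 0.14754093 0.14722748 0.14772517]
```

View pics/m1.png

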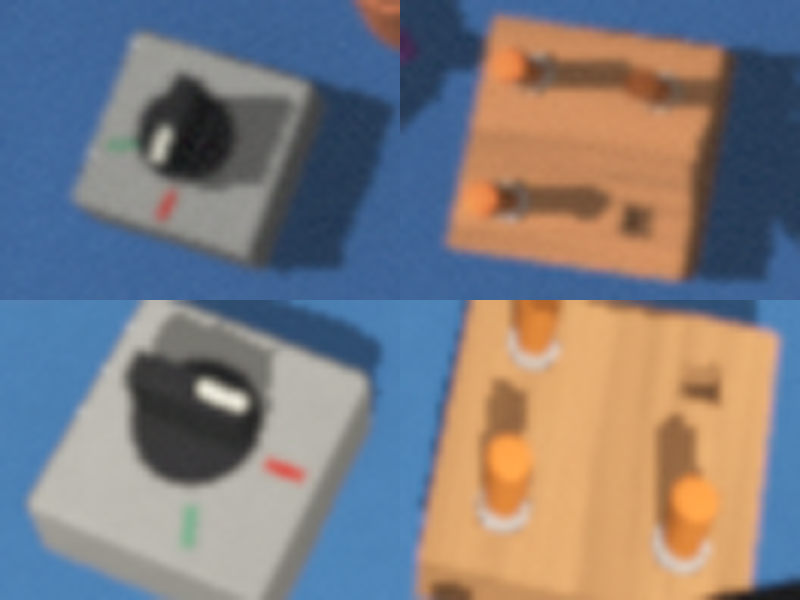

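The montage shows the selector pointer at the red mark, three pegs in the rack and the empty hole at (635,220). Now precise fits.

```bash
cat >> h.py <<'E'
from scipy.optimize import least_squares
U=4
def up(im): return cv2.resize(im,None,fx=U,fy=U,interpolation=cv2.INTER_CUBIC)
def pts(n,mask_up,z):  # biggest external contour -> world xy at height z
    c=max(cv2.findContours(mask_up,cv2.RETR_EXTERNAL,cv2.CHAIN_APPROX_NONE)[0],key=cv2.contourArea)[:,0].astype(float)
    c=(c+.5)/U-.5
    return np.array([ray(n,*p,z)[:2] for p in c]),c
def circ(P):
    f=lambda q:np.hypot(P[:,0]-q[0],P[:,1]-q[1])-q[2]
    s=least_squares(f,[*P.mean(0),.1],loss='soft_l1',f_scale=.001);return s.x,np.sqrt(np.mean(s.fun**2))
def roi(m,x0,y0,x1,y1):
    o=np.zeros_like(m);o[y0*U:y1*U,x0*U:x1*U]=m[y0*U:y1*U,x0*U:x1*U];return o
def rect(P):
    r=cv2.minAreaRect((P*1000).astype(np.float32));return r
E
python3 - <<'E'
from h import *
t=up(cv2.imread('pics/top0.png'));s=up(cv2.imread('pics/side0.png'))
ht,hs=[cv2.cvtColor(a,cv2.COLOR_BGR2HSV) for a in(t,s)]
W=((0,0,150),(180,70,255))
for n,h,b in(('top',ht,(215,150,300,230)),('side',hs,(195,165,295,245))):
    P,_=pts(n,roi(cv2.inRange(h,*W),*b),.034);print('platter',n,circ(P))
for n,h,b in(('top',ht,(305,210,366,270)),('side',hs,(275,125,330,165))):
    m=roi(cv2.inRange(h,*W),*b)
    P,_=pts(n,m,.042);print('plate',n,rect(P))
    d=roi(cv2.inRange(h,(0,0,0),(180,255,60)),*b)
    if n=='side': P,c=pts(n,d,.084);print('handle',rect(P))
    else: P,c=pts(n,d,.084);print('handle',rect(P))
# marks
for n,h,b in(('top',ht,(215,150,300,230)),('side',hs,(195,165,295,245))):
    for nm,ms in(('red',cv2.inRange(h,(0,50,60),(10,255,255))|cv2.inRange(h,(170,50,60),(180,255,255))),('green',cv2.inRange(h,(40,35,60),(85,255,255)))):
        k,l,st,c=cv2.connectedComponentsWithStats(roi(ms,*b))
        for i in range(1,k):
            if st[i,4]>25:print(n,nm,st[i,4],((c[i]+.5)/U-.5).round(1),ray(n,*((c[i]+.5)/U-.5),.034)[:2].round(4))
# control marks
for n,h,b in(('top',ht,(155,150,205,200)),('side',hs,(185,255,245,315))):
    for nm,ms in(('red',cv2.inRange(h,(0,60,60),(10,255,255))|cv2.inRange(h,(170,60,60),(180,255,255))),('green',cv2.inRange(h,(50,40,60),(90,255,255)))):
        k,l,st,c=cv2.connectedComponentsWithStats(roi(ms,*b))
        for i in range(1,k):
            if st[i,4]>25:print('ctl',n,nm,st[i,4],((c[i]+.5)/U-.5).round(1),ray(n,*((c[i]+.5)/U-.5),.05)[:2].round(4))
def crop(im,cx,cy,w=66,h=50): return cv2.resize(im[(cy-h//2)*U:(cy+h//2)*U,(cx-w//2)*U:(cx+w//2)*U],(400,300))
cv2.imwrite('pics/m2.png',np.vstack([np.hstack([crop(t,336,238),crop(t,256,190,92,70)]),np.hstack([crop(s,301,146),crop(s,245,206,92,70)])]))
E
```

```text
platter top (array([ 0.57826404, -0.00577349,  0.11595868]), np.float64(0.0032838040188060426))
platter side (array([ 0.57875504, -0.00595558,  0.11834308]), np.float64(0.00141896020207835))
plate top ((413.0565490722656, -283.6639709472656), (147.2209014892578, 145.32479858398438), 88.5313720703125)
handle ((412.20416259765625, -280.5464172363281), (22.889062881469727, 50.87002182006836), 88.5987319946289)Traceback (most recent call last):
  File "<stdin>", line 9, in <module>
  File "h.py", line 20, in pts
    return np.array([ray(n,*p,z)[:2] for p in c]),c
                     ~~~^^^^^^^^
  File "h.py", line 9, in ray
    c=env.get_calibration(n);K=np.array(c['K']);Rm=Q(c['rotation']);o=np.array(c['origin'])
ValueError: time passes only in moves, steps and waits
```

```bash
python3 - <<'E'
import re
s=open('h.py').read().replace("env.get_calibration(n)","cal(n)")
s=s.replace("def snap","import functools\n@functools.lru_cache\ndef cal(n): return env.get_calibration(n)\ndef snap")
open('h.py','w').write(s)
E
cat > a.py <<'E'
from h import *
t=up(cv2.imread('pics/top0.png'));s=up(cv2.imread('pics/side0.png'))
ht,hs=[cv2.cvtColor(a,cv2.COLOR_BGR2HSV) for a in(t,s)]
W=((0,0,150),(180,70,255))
for n,h,b in(('top',ht,(215,150,300,230)),('side',hs,(195,165,295,245))):
    P,_=pts(n,roi(cv2.inRange(h,*W),*b),.034);print('platter',n,circ(P))
for n,h,b in(('top',ht,(305,210,366,270)),('side',hs,(275,125,330,165))):
    m=roi(cv2.inRange(h,*W),*b)
    P,_=pts(n,m,.042);print('plate',n,rect(P))
for n,h,b in(('top',ht,(215,150,300,230)),('side',hs,(195,165,295,245))):
    for nm,ms in(('red',cv2.inRange(h,(0,50,60),(10,255,255))|cv2.inRange(h,(170,50,60),(180,255,255))),('green',cv2.inRange(h,(40,35,60),(85,255,255)))):
        k,l,st,c=cv2.connectedComponentsWithStats(roi(ms,*b))
        for i in range(1,k):
            if st[i,4]>25:print(n,nm,st[i,4],((c[i]+.5)/U-.5).round(1),ray(n,*((c[i]+.5)/U-.5),.034)[:2].round(4))
for n,h,b in(('top',ht,(155,150,205,200)),('side',hs,(185,255,245,315))):
    for nm,ms in(('red',cv2.inRange(h,(0,60,60),(10,255,255))|cv2.inRange(h,(170,60,60),(180,255,255))),('green',cv2.inRange(h,(50,40,60),(90,255,255)))):
        k,l,st,c=cv2.connectedComponentsWithStats(roi(ms,*b))
        for i in range(1,k):
            if st[i,4]>25:print('ctl',n,nm,st[i,4],((c[i]+.5)/U-.5).round(1),ray(n,*((c[i]+.5)/U-.5),.05)[:2].round(4))
def crop(im,cx,cy,w=66,h=50): return cv2.resize(im[(cy-h//2)*U:(cy+h//2)*U,(cx-w//2)*U:(cx+w//2)*U],(400,300))
cv2.imwrite('pics/m2.png',np.vstack([np.hstack([crop(t,336,238),crop(t,256,190,92,70)]),np.hstack([crop(s,301,146),crop(s,245,206,92,70)])]))
E
python3 a.py
```

```text
platter top (array([ 0.57826404, -0.00577349,  0.11595868]), np.float64(0.0032838040188060426))
platter side (array([ 0.57875504, -0.00595558,  0.11834308]), np.float64(0.00141896020207835))
plate top ((413.0565490722656, -283.6639709472656), (147.2209014892578, 145.32479858398438), 88.5313720703125)
plate side ((413.788818359375, -294.60113525390625), (211.8441925048828, 146.50758361816406), 88.7946548461914)
top red 1581 [219.9 153.7] [0.704  0.1226]
top red 133 [225.7 182.5] [0.5988 0.0976]
top red 173 [285.2 195.1] [ 0.5584 -0.1119]
top green 1164 [292. 153.] [ 0.7124 -0.1356]
top green 64 [246.  160.6] [0.6805 0.0286]
top green 93 [264.8 218. ] [ 0.4763 -0.042 ]
side red 112 [254.9 179.3] [ 0.5591 -0.1134]
side red 539 [197.2 235.6] [0.6997 0.1178]
side red 173 [232.7 232.2] [0.5996 0.0957]
side green 3916 [203.9 174.4] [ 0.7299 -0.1174]
side green 51 [209.2 210.7] [0.6827 0.0269]
ctl top red 205 [174.  184.7] [0.5832 0.2748]
ctl top green 119 [167.2 174.6] [0.6186 0.3011]
ctl side red 222 [189.5 256.8] [0.7014 0.1955]
ctl side red 340 [227.5 287.9] [0.584  0.2719]
ctl side green 193 [211.8 297.3] [0.6191 0.3006]
```

View pics/m2.png

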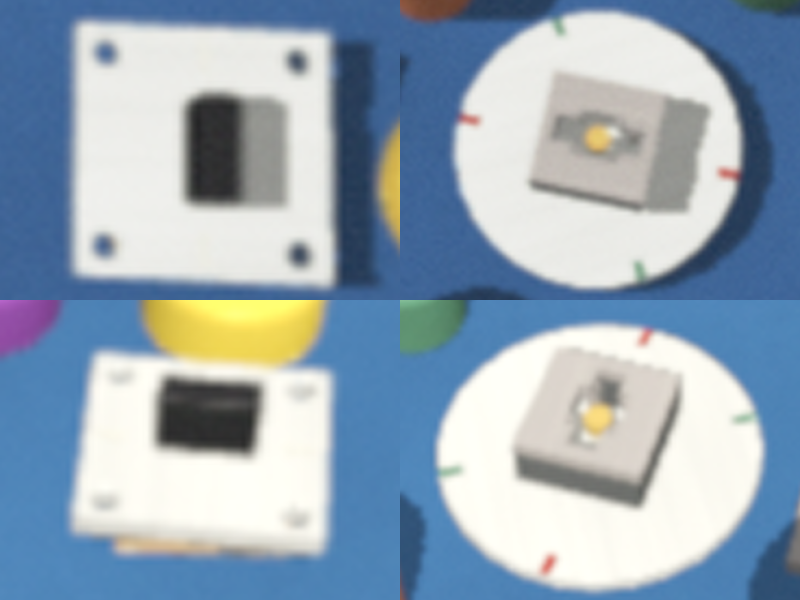

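```bash
cat > b.py <<'E'
from h import *
t=up(cv2.imread('pics/top0.png'));s=up(cv2.imread('pics/side0.png'))
def dark(n,im,cx,cy,z,w=5):
    g=cv2.cvtColor(im,cv2.COLOR_BGR2GRAY).astype(float)
    x,y=[int(round((a+.5)*U)) for a in(cx,cy)];w*=U
    p=g[y-w:y+w,x-w:x+w];d=np.clip(np.percentile(p,75)-p-25,0,None)
    yy,xx=np.mgrid[:2*w,:2*w];c=np.array([(d*xx).sum(),(d*yy).sum()])/d.sum()+[x-w,y-w]
    c=(c+.5)/U-.5;return ray(n,*c,z)[:2]
for n,im,C in(('top',t,[(105,52),(298,62),(300,255),(103,245)]),('side',s,[(120,377),(302,391),(296,517),(105,502)])):
    o=(303,213) if n=='top' else (268,121)
    H=np.array([dark(n,im,o[0]+a/6.06,o[1]+(b if n=='top' else b-300)/6.0,.042,3.) for a,b in C])
    H=np.array(H);print(n,H.round(4).tolist(),H.mean(0),np.linalg.norm(H-np.roll(H,1,0),axis=1))
    for i,j in((0,3),(1,2)): v=H[i]-H[j];print(np.degrees(np.arctan2(v[1],v[0])))
# pegs, orange tops
for n,im in(('top',t),('side',s)):
    h=cv2.cvtColor(im,cv2.COLOR_BGR2HSV)
    m=roi(cv2.inRange(h,(5,150,215) if n=='top' else (5,150,150),(20,255,255)),*((145,215,200,268) if n=='top' else (270,262,340,335)))
    k,l,st,c=cv2.connectedComponentsWithStats(m)
    for i in range(1,k):
        if st[i,4]>60:print(n,st[i,:4]/U,st[i,4],((c[i]+.5)/U-.5).round(1),ray(n,*((c[i]+.5)/U-.5),.098).round(4))
# hub top square
for n,im,b in(('top',t,(235,168,275,206)),('side',s,(220,180,265,225))):
    h=cv2.cvtColor(im,cv2.COLOR_BGR2HSV);m=roi(cv2.inRange(h,(0,8,165),(30,60,222)),*b)
    P,_=pts(n,m,.076);print('hub',n,rect(P))
E
python3 b.py
```

```text
Traceback (most recent call last):
  File "b.py", line 11, in <module>
    H=np.array([dark(n,im,o[0]+a/6.06,o[1]+(b if n=='top' else b-300)/6.0,.042,3.) for a,b in C])
                ~~~~^^^^^^^^^^^^^^^^^^^^^^^^^^^^^^^^^^^^^^^^^^^^^^^^^^^^^^^^^^^^^^
  File "b.py", line 6, in dark
    p=g[y-w:y+w,x-w:x+w];d=np.clip(np.percentile(p,75)-p-25,0,None)
      ~^^^^^^^^^^^^^^^^^
TypeError: slice indices must be integers or None or have an __index__ method
```

```bash
sed -i 's/,\.042,3\.)/,.042,3)/' b.py; python3 b.py
```

```text
top [[0.4682, -0.2306], [0.4654, -0.338], [0.3575, -0.3356], [0.3603, -0.2279]] [ 0.41283053 -0.28304111] [0.10792207 0.10748443 0.10787868 0.10776111]
-1.4145735133438913
-1.2676010818698573
side [[0.4659, -0.3376], [0.3568, -0.3354], [0.3599, -0.2267], [0.4689, -0.2293]] [ 0.41288672 -0.28222681] [0.10831063 0.10912164 0.1087471  0.109043  ]
-91.59836518366076
-91.63841982639447
top [154.25 224.75   4.5    6.25] 330 [155.9 227.4] [0.4302 0.3111 0.098 ]
top [149.75 247.25   4.75   6.25] 336 [151.5 249.8] [0.3585 0.3193 0.098 ]
side [288.5  271.     8.25  12.5 ] 1220 [292.2 276.4] [0.4239 0.2458 0.098 ]
side [283.5 296.5   8.5  14. ] 1484 [287.1 302.7] [0.4324 0.3132 0.098 ]
side [313.5  303.25   9.25  14.5 ] 1548 [317.3 309.7] [0.3625 0.3219 0.098 ]
hub top ((577.306396484375, -9.05581283569336), (98.21092224121094, 94.49652862548828), 78.74881744384766)
hub side ((575.410400390625, 5.592155456542969), (122.10411834716797, 100.08351135253906), 78.8562240600586)
```

```bash
cat >> h.py <<'E'
def Rdown(yaw):
    a=np.radians(yaw);y=np.array([np.cos(a),np.sin(a),0]);z=np.array([0,0,-1.]);return np.c_[np.cross(y,z),y,z]
def plan(*wp):  # rows, each relative to previous waypoint reached; first from measured pose
    s=env.state();p=np.array(s['ee_pos']);Rm=Q(s['ee_rot'])
    print('t %.2f'%s['t'],'pos',p.round(4),'yaw %.2f'%np.degrees(np.arctan2(Rm[1,1],Rm[0,1])),'F',np.round(s['ft_force'],1),'M',np.round(s['moment'],2),'w %.4f'%s['gripper_width'],'gf %.1f'%s['grasp_force'],'j',np.round(s['joints'],2))
    for x,y,z,yaw in wp:
        Rt=Rdown(yaw);q=np.array([x,y,z])
        print([*(Rm.T@(q-p)/.5).round(3).tolist(),*(R.from_matrix(Rm.T@Rt).as_rotvec(degrees=True)/30).round(3).tolist()])
        p,Rm=q,Rt
E
python3 -c "
from h import *
plan((.45,.2,.23,88.55),(.4129,-.2826,.2,88.55),(.4129,-.2826,.051,88.55))"
```

```text
t 0.10 pos [0.1718 0.6003 0.1828] yaw 74.02 F [ 0.2 -0.1  0.1] M [0.   0.01 0.02] w 0.0871 gf 0.0 j [ 1.17  0.22  1.53 -0.    1.39 -0.13]
[-0.755, -0.617, -0.094, -0.003, -0.001, -0.484]
[0.05, -0.967, 0.06, 0.0, 0.0, 0.0]
[0.0, 0.0, 0.298, 0.0, 0.0, 0.0]
```

Call:
apply_moves([
  [[-0.755, -0.617, -0.094, -0.003, -0.001, -0.484], [-0.755, -0.617, -0.094, -0.003, -0.001, -0.484], [-0.755, -0.617, -0.094, -0.003, -0.001, -0.484], [-0.755, -0.617, -0.094, -0.003, -0.001, -0.484], [-0.755, -0.617, -0.094, -0.003, -0.001, -0.484], [-0.755, -0.617, -0.094, -0.003, -0.001, -0.484], [-0.755, -0.617, -0.094, -0.003, -0.001, -0.484], [-0.755, -0.617, -0.094, -0.003, -0.001, -0.484], [-0.755, -0.617, -0.094, -0.003, -0.001, -0.484], [-0.755, -0.617, -0.094, -0.003, -0.001, -0.484]],
], gripper=1)

```text
t: 1.1
ee_pos: [0.451, 0.198, 0.2308]
ee_rot: [0.0, 0.013, 1.0, 0.001]
ft_force: [-0.2, 0.4, -0.4]
gripper_width: 0.087
grasp_force: 0.0
```

Call:
apply_moves([
  [[0.05, -0.967, 0.06, 0, 0, 0], [0.05, -0.967, 0.06, 0, 0, 0], [0.05, -0.967, 0.06, 0, 0, 0], [0.05, -0.967, 0.06, 0, 0, 0], [0.05, -0.967, 0.06, 0, 0, 0], [0.05, -0.967, 0.06, 0, 0, 0], [0.05, -0.967, 0.06, 0, 0, 0], [0.05, -0.967, 0.06, 0, 0, 0], [0.05, -0.967, 0.06, 0, 0, 0], [0.05, -0.967, 0.06, 0, 0, 0]],
])

```text
t: 2.1
ee_pos: [0.4117, -0.2851, 0.1994]
ee_rot: [0.0, 0.014, 1.0, 0.001]
ft_force: [1.2, 0.2, -0.3]
gripper_width: 0.0871
grasp_force: 0.0
```

```bash
python3 -c "
from h import *
plan((.4129,-.2826,.12,88.55),(.4129,-.2826,.051,88.55))"
```

```text
t 2.10 pos [ 0.4117 -0.2851  0.1994] yaw 88.43 F [ 1.2  0.2 -0.3] M [-0.03 -0.06  0.05] w 0.0871 gf 0.0 j [-0.76 -0.09  1.82  0.    1.41 -2.31]
[-0.002, 0.005, 0.159, 0.003, 0.0, -0.004]
[0.0, 0.0, 0.138, 0.0, 0.0, 0.0]
```

Call:
apply_moves([
  [[-0.002, 0.005, 0.08, 0.003, 0, -0.004], [-0.002, 0.005, 0.16, 0.003, 0, -0.004], [-0.002, 0.005, 0.16, 0.003, 0, -0.004], [-0.002, 0.005, 0.16, 0.003, 0, -0.004], [-0.002, 0.005, 0.16, 0.003, 0, -0.004]],
])

```text
t: 2.6
ee_pos: [0.4152, -0.2806, 0.1224]
ee_rot: [0.002, 0.011, 1.0, -0.001]
ft_force: [0.2, -0.2, 0.3]
gripper_width: 0.0869
grasp_force: 0.0
```

```bash
python3 -c "
from h import *
plan((.4129,-.2826,.051,88.55))"
```

```text
t 2.60 pos [ 0.4152 -0.2806  0.1224] yaw 88.69 F [ 0.2 -0.2  0.3] M [ 0.03 -0.01 -0.03] w 0.0869 gf 0.0 j [-0.75 -0.03  1.91  0.    1.25 -2.3 ]
[0.005, -0.004, 0.143, -0.004, 0.006, 0.005]
```

Call:
apply_moves([
  [[0, 0, 0, 0, 0, 0]],
])

```text
t: 2.7
ee_pos: [0.4154, -0.2807, 0.1226]
ee_rot: [0.002, 0.011, 1.0, -0.002]
ft_force: [-0.8, 0.2, 0.2]
gripper_width: 0.0872
grasp_force: 0.0
```

Call:
apply_moves([
  [[0, 0, 0, 0, 0, 0]],
])

```text
t: 2.8
ee_pos: [0.415, -0.2804, 0.1219]
ee_rot: [0.002, 0.011, 1.0, -0.001]
ft_force: [-0.0, -0.2, 0.9]
gripper_width: 0.0871
grasp_force: 0.0
```

Call:
apply_moves([
  [[0, 0, 0, 0, 0, 0]],
])

```text
t: 2.9
ee_pos: [0.4145, -0.2801, 0.1212]
ee_rot: [0.001, 0.011, 1.0, -0.001]
ft_force: [-0.0, 0.6, -0.0]
gripper_width: 0.0869
grasp_force: 0.0
```

```bash
python3 -c "
from h import *
plan((.4129,-.2826,.051,88.55))"
```

```text
t 2.90 pos [ 0.4145 -0.2801  0.1212] yaw 88.69 F [-0.   0.6 -0. ] M [ 0.05  0.06 -0.03] w 0.0869 gf 0.0 j [-0.75 -0.03  1.91  0.    1.25 -2.3 ]
[0.003, -0.005, 0.14, -0.003, 0.004, 0.005]
```

Call:
apply_moves([
  [[0.003, -0.005, 0.07, -0.003, 0.004, 0.005], [0.003, -0.005, 0.14, -0.003, 0.004, 0.005], [0.003, -0.005, 0.14, -0.003, 0.004, 0.005], [0.003, -0.005, 0.14, -0.003, 0.004, 0.005], [0.003, -0.005, 0.14, -0.003, 0.004, 0.005], [0.003, -0.005, 0.14, -0.003, 0.004, 0.005]],
])

```text
t: 3.5
ee_pos: [0.4137, -0.2834, 0.0522]
ee_rot: [0.001, 0.013, 1.0, -0.0]
ft_force: [0.1, 0.1, -1.0]
gripper_width: 0.0866
grasp_force: 0.0
```

```bash
python3 -c "
from h import *
plan((.4129,-.2826,.051,88.55))"
```

```text
t 3.50 pos [ 0.4137 -0.2834  0.0522] yaw 88.52 F [ 0.1  0.1 -1. ] M [ 0.02  0.01 -0.04] w 0.0866 gf 0.0 j [-0.76  0.06  1.96  0.    1.11 -2.3 ]
[0.002, 0.001, 0.002, -0.002, 0.003, -0.001]
```

Call:
apply_moves([
  [[0, 0, 0, 0, 0, 0], [0, 0, 0, 0, 0, 0], [0, 0, 0, 0, 0, 0], [0, 0, 0, 0, 0, 0], [0, 0, 0, 0, 0, 0], [0, 0, 0, 0, 0, 0], [0, 0, 0, 0, 0, 0], [0, 0, 0, 0, 0, 0]],
], gripper=-1)

```text
t: 4.3
ee_pos: [0.4124, -0.2822, 0.05]
ee_rot: [-0.001, 0.013, 1.0, 0.001]
ft_force: [-1.0, 0.2, -0.0]
gripper_width: 0.0311
grasp_force: 0.0
```

```bash
python3 -c "
from h import *
plan((.4129,-.2826,.17,88.55))"
```

```text
t 4.30 pos [ 0.4124 -0.2822  0.05  ] yaw 88.51 F [-1.   0.2 -0. ] M [-0.02 -0.01  0.04] w 0.0311 gf 0.0 j [-0.76  0.07  1.97  0.    1.11 -2.3 ]
[-0.001, -0.0, -0.24, 0.003, -0.003, -0.001]
```

Call:
apply_moves([
  [[0, 0, 0, 0, 0, 0], [0, 0, 0, 0, 0, 0], [0, 0, 0, 0, 0, 0], [0, 0, 0, 0, 0, 0]],
])

```text
t: 4.7
ee_pos: [0.4124, -0.2822, 0.05]
ee_rot: [-0.001, 0.013, 1.0, 0.001]
ft_force: [-0.4, 0.4, -0.1]
gripper_width: 0.0029
grasp_force: 0.0
```

Call:
apply_moves([
  [[0, 0, -0.05, 0, 0, 0], [0, 0, -0.1, 0, 0, 0], [0, 0, -0.16, 0, 0, 0], [0, 0, -0.24, 0, 0, 0], [0, 0, -0.24, 0, 0, 0], [0, 0, -0.24, 0, 0, 0]],
])

```text
t: 5.3
ee_pos: [0.4132, -0.283, 0.1712]
ee_rot: [0.0, 0.013, 1.0, -0.0]
ft_force: [-0.1, 0.5, -1.4]
gripper_width: 0.0005
grasp_force: 0.0
```

```bash
python3 -c "
from h import *
plan((.45,-.22,.19,65),(.50,-.13,.19,40),(.55,-.05,.19,14.5),(.5787,-.007,.19,-11))"
```

```text
t 5.30 pos [ 0.4132 -0.283   0.1712] yaw 88.52 F [-0.1  0.5 -1.4] M [-0.05  0.02 -0.04] w 0.0005 gf 0.0 j [-0.76 -0.07  1.86  0.    1.35 -2.3 ]
[-0.07, 0.128, -0.038, -0.0, 0.002, 0.784]
[-0.015, 0.205, 0.0, 0.0, 0.0, 0.833]
[0.058, 0.179, 0.0, 0.0, 0.0, 0.85]
[0.069, 0.077, 0.0, 0.0, 0.0, 0.85]
```

The grasp closed on nothing, so I'm looking.

```bash
python3 - <<'E'
from h import *
t=snap('top','top1.png');s=snap('side','side1.png')
t=cv2.imread('pics/top1.png')[190:290,270:403];s=cv2.imread('pics/side1.png')[90:190,230:363]
cv2.imwrite('pics/m3.png',np.hstack([cv2.resize(a,(400,300),interpolation=cv2.INTER_CUBIC) for a in(t,s)]))
E
```

```text
(no output)
```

View pics/m3.png

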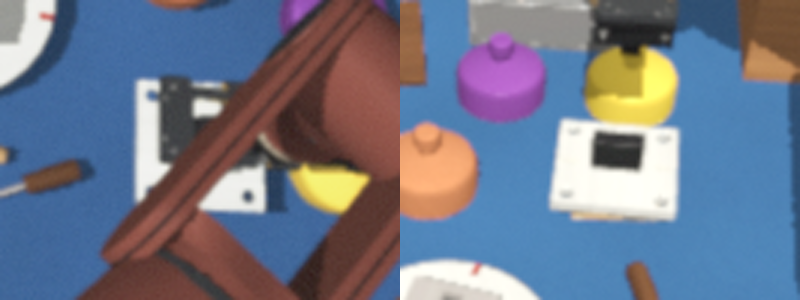

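```bash
python3 -c "
from h import *
print(proj('side',(.4132,-.283,.171)),proj('side',(.4129,-.2826,.084)),proj('top',(.4132,-.283,.25)),proj('side',(.4132,-.283,.05)))
"
```

```text
[305.08377578 115.75944376] [302.76419071 136.01164528] [352.28357624 232.89908407] [301.81119795 143.21518654]
```

```bash
python3 - <<'E'
from h import *
t=cv2.imread('pics/top1.png')[200:275,300:400];s=cv2.imread('pics/side1.png')[80:155,260:360]
cv2.imwrite('pics/m4.png',np.hstack([cv2.resize(a,(400,300),interpolation=cv2.INTER_CUBIC) for a in(t,s)]))
E
```

```text
(no output)
```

View pics/m4.png

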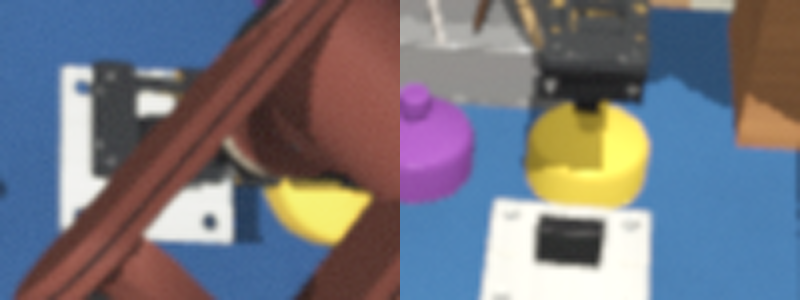

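```bash
python3 -c "
from h import *
for z in (.24,.3,.36):
  for dy in(.095,-.095): print(z,proj('top',(.4132,-.283+dy,z)),proj('side',(.4132+.0375*np.sign(dy),-.283+.095,z)))
print(proj('side',(.4132,-.283,.2)),proj('side',(.4132,-.31,.17)))
"
```

```text
0.24 [317.62901477 232.43462823] [293.59261662 116.86447168]
0.24 [385.06794455 233.94374863] [319.42391962 118.50084945]
0.3 [321.48186897 230.55634263] [295.08788817  99.86012273]
0.3 [393.23192708 232.16002556] [322.14526154 101.46467395]
0.36 [325.85992799 228.42201707] [296.72996958  81.18624006]
0.36 [402.50994511 230.13290036] [325.13558782  82.74459944]
[305.94889738 108.50138687] [305.27055162 110.77868904]
```

Call:
apply_moves([
  [[0, 0, 0, 0, 0, 0], [0, 0, 0, 0, 0, 0], [0, 0, 0, 0, 0, 0], [0, 0, 0, 0, 0, 0], [0, 0, 0, 0, 0, 0], [0, 0, 0, 0, 0, 0], [0, 0, 0, 0, 0, 0], [0, 0, 0, 0, 0, 0], [0, 0, 0, 0, 0, 0], [0, 0, 0, 0, 0, 0]],
], gripper=1)

```text
t: 6.4
ee_pos: [0.4126, -0.2823, 0.17]
ee_rot: [-0.001, 0.013, 1.0, 0.001]
ft_force: [0.1, -0.4, 0.4]
gripper_width: 0.0723
grasp_force: 0.0
```

Call:
apply_moves([
  [[0, 0, 0.08, 0, 0, 0], [0, 0, 0.16, 0, 0, 0], [0, 0, 0.2, 0, 0, 0], [0, 0, 0.2, 0, 0, 0], [0, 0, 0.2, 0, 0, 0], [0, 0, 0.2, 0, 0, 0]],
])

```text
t: 7.0
ee_pos: [0.4136, -0.2833, 0.0719]
ee_rot: [0.0, 0.013, 1.0, -0.0]
ft_force: [0.3, -0.5, 0.2]
gripper_width: 0.0869
grasp_force: 0.0
```

```bash
python3 - <<'E'
from h import *
plan((.4129,-.2826,.051,88.55))
snap('top','top2.png');snap('side','side2.png')
t=cv2.imread('pics/top2.png')[200:275,300:400];s=cv2.imread('pics/side2.png')[80:155,260:360]
cv2.imwrite('pics/m5.png',np.hstack([cv2.resize(a,(400,300),interpolation=cv2.INTER_CUBIC) for a in(t,s)]))
E
```

```text
t 7.00 pos [ 0.4136 -0.2833  0.0719] yaw 88.52 F [ 0.3 -0.5  0.2] M [ 0.    0.01 -0.04] w 0.0869 gf 0.0 j [-0.76  0.04  1.95  0.    1.15 -2.3 ]
[0.001, 0.001, 0.042, -0.001, 0.002, -0.001]
```

View pics/m5.png

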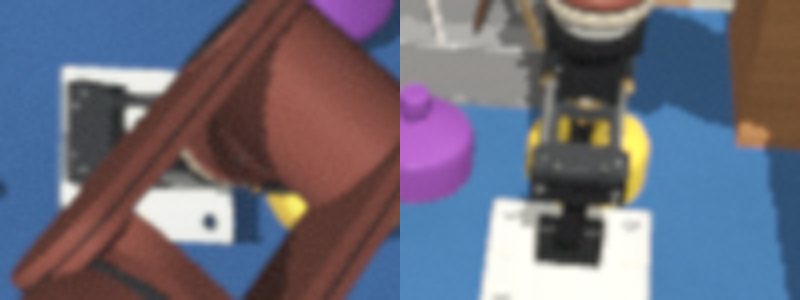

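```bash
python3 - <<'E'
from h import *
for p in [(.4136,-.2395,.0719),(.4136,-.3265,.0719),(.4129,-.2706,.084),(.4129,-.2946,.084),(.4129,-.2706,.042)]:
    q=proj('side',p);print(p,q.round(1),((q-[260,80])*4+[400,0]).round(0))
s=cv2.imread('pics/side2.png')[80:155,260:360]; cv2.imwrite('pics/m6.png',cv2.resize(s,(800,600),interpolation=cv2.INTER_CUBIC))
E
```

```text
(0.4136, -0.2395, 0.0719) [301.8 147.3] [567. 269.]
(0.4136, -0.3265, 0.0719) [302.6 130.2] [571. 201.]
(0.4129, -0.2706, 0.084) [302.7 138.4] [571. 234.]
(0.4129, -0.2946, 0.084) [302.9 133.7] [571. 215.]
(0.4129, -0.2706, 0.042) [301.6 147.3] [566. 269.]
```

View pics/m6.png

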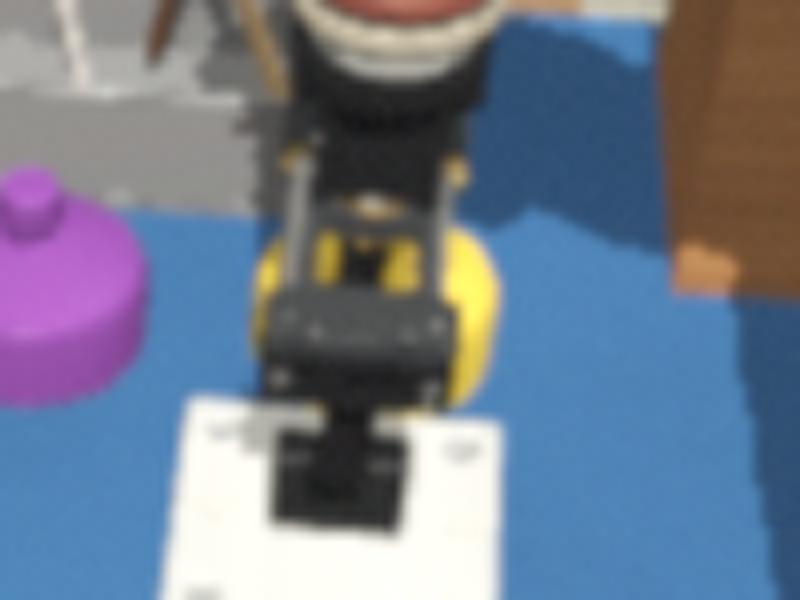

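Call:
apply_moves([
  [[0, 0, 0.03, 0, 0, 0], [0, 0, 0.05, 0, 0, 0], [0, 0, 0.05, 0, 0, 0], [0, 0, 0.05, 0, 0, 0]],
])

```text
t: 7.5
ee_pos: [0.4124, -0.2821, 0.0452]
ee_rot: [-0.001, 0.013, 1.0, 0.001]
ft_force: [0.2, 0.1, 0.5]
gripper_width: 0.0871
grasp_force: 0.0
```

Call:
apply_moves([
  [[0, 0, 0.005, 0, 0, 0], [0, 0, 0.005, 0, 0, 0]],
])

```text
t: 7.7
ee_pos: [0.4126, -0.2823, 0.0427]
ee_rot: [-0.001, 0.013, 1.0, 0.001]
ft_force: [0.4, -0.2, 0.4]
gripper_width: 0.0874
grasp_force: 0.0
```

Call:
apply_moves([
  [[0, 0, 0.005, 0, 0, 0], [0, 0, 0.005, 0, 0, 0]],
])

```text
t: 7.9
ee_pos: [0.4123, -0.282, 0.0398]
ee_rot: [-0.001, 0.013, 1.0, 0.001]
ft_force: [0.3, -0.3, 0.1]
gripper_width: 0.0867
grasp_force: 0.0
```

Call:
apply_moves([
  [[0, 0, 0.01, 0, 0, 0], [0, 0, 0.02, 0, 0, 0], [0, 0, 0.02, 0, 0, 0], [0, 0, 0.02, 0, 0, 0]],
])

```text
t: 8.3
ee_pos: [0.4121, -0.2819, 0.0296]
ee_rot: [-0.001, 0.013, 1.0, 0.001]
ft_force: [-0.1, 0.2, -0.4]
gripper_width: 0.0871
grasp_force: 0.0
```

```bash
python3 - <<'E'
from h import *
plan()
snap('side','side3.png')
s=cv2.imread('pics/side3.png')[80:155,260:360]; cv2.imwrite('pics/m7.png',cv2.resize(s,(800,600),interpolation=cv2.INTER_CUBIC))
E
```

```text
t 8.30 pos [ 0.4121 -0.2819  0.0296] yaw 88.51 F [-0.1  0.2 -0.4] M [0.03 0.   0.02] w 0.0871 gf 0.0 j [-0.76  0.1   1.98  0.    1.07 -2.3 ]
```

View pics/m7.png

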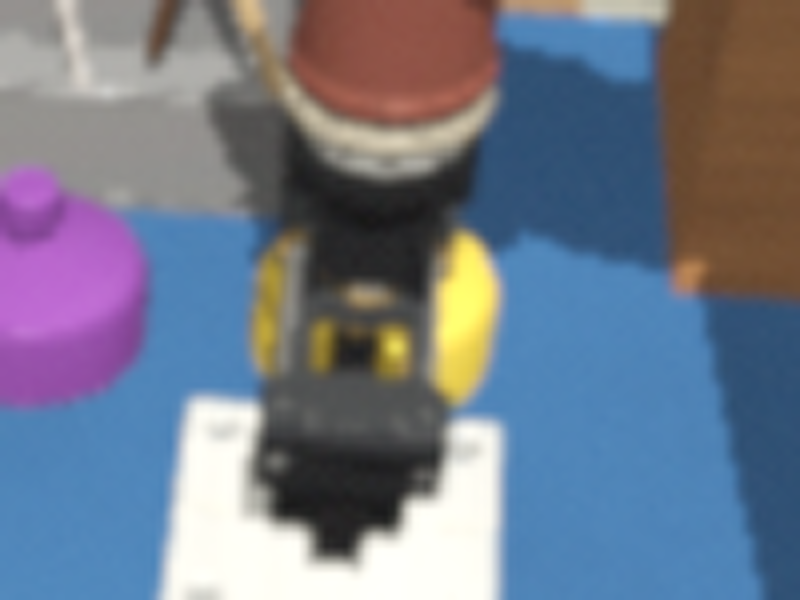

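Fingertip is seen at crop (338,555), about 30 mm higher than reported, so z readings have an offset of roughly 32 mm. Going lower, then gripping.

Call:
apply_moves([
  [[0, 0, 0.01, 0, 0, 0], [0, 0, 0.02, 0, 0, 0], [0, 0, 0.02, 0, 0, 0], [0, 0, 0.02, 0, 0, 0]],
])

```text
t: 8.75
ee_pos: [0.4121, -0.2819, 0.0197]
ee_rot: [-0.001, 0.013, 1.0, 0.001]
ft_force: [-0.1, -1.0, 0.5]
gripper_width: 0.087
grasp_force: 0.0
```

Call:
apply_moves([
  [[0, 0, 0, 0, 0, 0], [0, 0, 0, 0, 0, 0], [0, 0, 0, 0, 0, 0], [0, 0, 0, 0, 0, 0], [0, 0, 0, 0, 0, 0], [0, 0, 0, 0, 0, 0], [0, 0, 0, 0, 0, 0], [0, 0, 0, 0, 0, 0], [0, 0, 0, 0, 0, 0], [0, 0, 0, 0, 0, 0]],
], gripper=-1)

```text
t: 9.75
ee_pos: [0.4124, -0.2826, 0.02]
ee_rot: [-0.001, 0.013, 1.0, 0.0]
ft_force: [-0.5, -0.9, -1.1]
gripper_width: 0.0239
grasp_force: 30.0
```

```bash
python3 -c "
from h import *
plan((.4129,-.2826,.14,88.55))"
```

```text
t 9.75 pos [ 0.4124 -0.2826  0.02  ] yaw 88.52 F [-0.5 -0.9 -1.1] M [-0.44  0.04 -0.02] w 0.0239 gf 30.0 j [-0.76  0.11  1.98 -0.    1.05 -2.3 ]
[-0.001, 0.0, -0.24, 0.001, -0.002, -0.001]
```

Call:
apply_moves([
  [[0, 0, -0.05, 0, 0, 0], [0, 0, -0.1, 0, 0, 0], [0, 0, -0.17, 0, 0, 0], [0, 0, -0.24, 0, 0, 0], [0, 0, -0.24, 0, 0, 0], [0, 0, -0.24, 0, 0, 0]],
])

```text
t: 10.35
ee_pos: [0.4122, -0.2818, 0.1391]
ee_rot: [-0.001, 0.013, 1.0, 0.001]
ft_force: [-0.1, 0.6, -6.0]
gripper_width: 0.0239
grasp_force: 30.0
```

```bash
python3 -c "
from h import *
plan((.45,-.22,.15,65),(.50,-.13,.15,40),(.55,-.05,.15,14.5),(.5788,-.0065,.15,-11))"
```

```text
t 10.35 pos [ 0.4122 -0.2818  0.1391] yaw 88.52 F [-0.1  0.6 -6. ] M [ 0.09  0.08 -0.02] w 0.0239 gf 30.0 j [-0.76 -0.04  1.89  0.    1.29 -2.3 ]
[-0.072, 0.126, -0.022, 0.003, -0.004, 0.784]
[-0.015, 0.205, 0.0, 0.0, 0.0, 0.833]
[0.058, 0.179, 0.0, 0.0, 0.0, 0.85]
[0.07, 0.078, 0.0, 0.0, 0.0, 0.85]
```

Lifted (6 N ≈ 0.55 kg). Carry and rotate.

Call:
apply_moves([
  [[-0.02, 0.03, -0.01, 0, 0, 0.2], [-0.036, 0.063, -0.022, 0.003, -0.004, 0.4], [-0.06, 0.1, -0.022, 0.003, -0.004, 0.6], [-0.072, 0.126, -0.022, 0.003, -0.004, 0.784], [-0.072, 0.126, -0.022, 0.003, -0.004, 0.784]],
])

```text
t: 10.85
ee_pos: [0.4488, -0.2173, 0.1474]
ee_rot: [-0.003, 0.216, 0.976, 0.001]
ft_force: [-0.7, 0.0, -6.1]
gripper_width: 0.0234
grasp_force: 30.0
```

Call:
apply_moves([
  [[-0.004, 0.05, 0, 0, 0, 0.2], [-0.008, 0.1, 0, 0, 0, 0.4], [-0.012, 0.155, 0, 0, 0, 0.6], [-0.015, 0.205, 0, 0, 0, 0.833], [-0.015, 0.205, 0, 0, 0, 0.833]],
])

```text
t: 11.35
ee_pos: [0.4996, -0.128, 0.1484]
ee_rot: [-0.002, 0.422, 0.907, 0.0]
ft_force: [-0.8, 0.0, -6.0]
gripper_width: 0.0236
grasp_force: 30.0
```

Call:
apply_moves([
  [[0.015, 0.045, 0, 0, 0, 0.2], [0.03, 0.09, 0, 0, 0, 0.4], [0.045, 0.135, 0, 0, 0, 0.6], [0.058, 0.179, 0, 0, 0, 0.85], [0.058, 0.179, 0, 0, 0, 0.85]],
])

```text
t: 11.85
ee_pos: [0.5499, -0.0494, 0.1488]
ee_rot: [-0.001, 0.612, 0.791, -0.0]
ft_force: [-1.0, -0.5, -6.4]
gripper_width: 0.0235
grasp_force: 30.0
```

Call:
apply_moves([
  [[0.018, 0.02, 0, 0, 0, 0.2], [0.035, 0.04, 0, 0, 0, 0.4], [0.052, 0.06, 0, 0, 0, 0.6], [0.07, 0.078, 0, 0, 0, 0.85], [0.07, 0.078, 0, 0, 0, 0.85], [0.07, 0.078, 0, 0, 0, 0.85], [0.07, 0.078, 0, 0, 0, 0.85], [0.07, 0.078, 0, 0, 0, 0.85]],
])

```text
t: 12.65
ee_pos: [0.5787, -0.008, 0.1506]
ee_rot: [0.0, 0.771, 0.637, -0.0]
ft_force: [0.6, 0.3, -5.1]
gripper_width: 0.0238
grasp_force: 30.0
```

```bash
python3 -c "
from h import *
plan((.5788,-.0065,.1,-11),(.5788,-.0065,.09,-11))"
```

```text
t 12.65 pos [ 0.5787 -0.008   0.1506] yaw -10.92 F [ 0.6  0.3 -5.1] M [-0.04  0.03  0.  ] w 0.0238 gf 30.0 j [-0.15  0.14  1.69 -0.    1.32  0.04]
[0.003, -0.0, 0.101, -0.001, 0.002, 0.003]
[0.0, 0.0, 0.02, 0.0, 0.0, 0.0]
```

Call:
apply_moves([
  [[0.003, 0, 0.05, -0.001, 0.002, 0.003], [0.003, 0, 0.101, -0.001, 0.002, 0.003], [0.003, 0, 0.101, -0.001, 0.002, 0.003], [0.003, 0, 0.101, -0.001, 0.002, 0.003], [0.003, 0, 0.101, -0.001, 0.002, 0.003], [0.003, 0, 0.101, -0.001, 0.002, 0.003], [0.003, 0, 0.101, -0.001, 0.002, 0.003]],
])

```text
t: 13.35
ee_pos: [0.5804, -0.0059, 0.1019]
ee_rot: [0.001, 0.772, 0.636, 0.001]
ft_force: [0.1, -0.7, -5.7]
gripper_width: 0.0235
grasp_force: 30.0
```

```bash
python3 - <<'E'
from h import *
plan((.5788,-.0065,.088,-11),(.5788,-.0065,.083,-11))
t=snap('top','top4.png');s=snap('side','side4.png')
# plate top holes/edges check: plate mask rect at z= .1+.010+.012
for n,b in(('top',(215,150,300,230)),('side',(195,150,295,245))):
    im=cv2.imread('pics/%s4.png'%n);print(n,im.shape)
a=cv2.imread('pics/top4.png')[150:225,205:305];b=cv2.imread('pics/side4.png')[160:235,195:295]
cv2.imwrite('pics/m8.png',np.hstack([cv2.resize(x,(400,300),interpolation=cv2.INTER_CUBIC) for x in(a,b)]))
E
```

```text
t 13.35 pos [ 0.5804 -0.0059  0.1019] yaw -11.07 F [ 0.1 -0.7 -5.7] M [-0.04 -0.    0.03] w 0.0235 gf 30.0 j [-0.15  0.18  1.73  0.    1.23  0.05]
[-0.002, -0.003, 0.028, 0.006, -0.001, -0.002]
[0.0, 0.0, 0.01, 0.0, 0.0, 0.0]
top (384, 512, 3)
side (384, 512, 3)
```

View pics/m8.png

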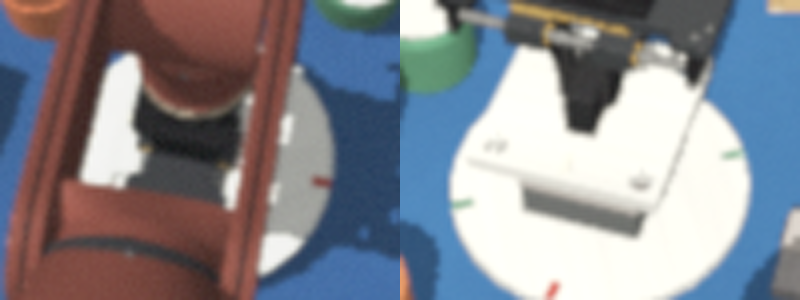

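Call:
apply_moves([
  [[-0.002, -0.003, 0.02, 0.003, 0, -0.002], [-0.002, -0.003, 0.028, 0.003, 0, -0.002], [-0.002, -0.003, 0.028, 0.003, 0, -0.002], [-0.002, -0.003, 0.028, 0.003, 0, -0.002], [-0.002, -0.003, 0.028, 0.003, 0, -0.002]],
])

```text
t: 13.95
ee_pos: [0.578, -0.0064, 0.0866]
ee_rot: [-0.0, 0.772, 0.636, 0.0]
ft_force: [0.3, 0.5, -6.2]
gripper_width: 0.0237
grasp_force: 30.0
```

Call:
apply_moves([
  [[0, 0, 0.005, 0, 0, 0], [0, 0, 0.01, 0, 0, 0], [0, 0, 0.01, 0, 0, 0], [0, 0, 0.01, 0, 0, 0]],
])

```text
t: 14.35
ee_pos: [0.5777, -0.0064, 0.0813]
ee_rot: [-0.001, 0.772, 0.636, -0.0]
ft_force: [-0.7, 0.1, -6.0]
gripper_width: 0.0236
grasp_force: 30.0
```

```bash
python3 -c "
from h import *
plan((.5788,-.0065,.075,-11),(.5788,-.0065,.070,-11))"
```

```text
t 14.35 pos [ 0.5777 -0.0064  0.0813] yaw -11.03 F [-0.7  0.1 -6. ] M [-0.09 -0.    0.03] w 0.0236 gf 30.0 j [-0.15  0.2   1.75  0.    1.19  0.04]
[0.0, 0.002, 0.013, -0.002, -0.001, -0.001]
[0.0, 0.0, 0.01, 0.0, 0.0, 0.0]
```

Call:
apply_moves([
  [[0, 0.002, 0.008, 0, 0, 0], [0, 0.002, 0.013, 0, 0, 0], [0, 0.002, 0.013, 0, 0, 0], [0, 0.002, 0.013, 0, 0, 0]],
])

```text
t: 14.75
ee_pos: [0.5792, -0.0065, 0.0761]
ee_rot: [-0.0, 0.772, 0.636, 0.0]
ft_force: [-3.6, 0.5, 4.9]
gripper_width: 0.0235
grasp_force: 30.0
```

Call:
apply_moves([
  [[0, 0, 0.005, 0, 0, 0], [0, 0, 0.01, 0, 0, 0], [0, 0, 0.01, 0, 0, 0], [0, 0, 0.01, 0, 0, 0]],
])

```text
t: 15.15
ee_pos: [0.5792, -0.0065, 0.0715]
ee_rot: [-0.0, 0.772, 0.636, 0.0]
ft_force: [-4.8, 0.7, 7.8]
gripper_width: 0.0237
grasp_force: 30.0
```

```bash
python3 -c "
from h import *
plan((.5788,-.0065,.066,-11))"
```

```text
t 15.15 pos [ 0.5792 -0.0065  0.0715] yaw -11.02 F [-4.8  0.7  7.8] M [ 0.12  1.26 -0.  ] w 0.0237 gf 30.0 j [-0.15  0.22  1.75  0.    1.17  0.04]
[-0.0, -0.001, 0.011, 0.0, -0.001, -0.001]
```

Call:
apply_moves([
  [[0, -0.002, 0.006, 0, 0, 0], [0, -0.002, 0.011, 0, 0, 0], [0, -0.002, 0.011, 0, 0, 0], [0, -0.002, 0.011, 0, 0, 0]],
])

```text
t: 15.55
ee_pos: [0.5791, -0.0065, 0.0668]
ee_rot: [0.001, 0.772, 0.636, 0.001]
ft_force: [-4.8, 0.2, 10.1]
gripper_width: 0.0244
grasp_force: 30.0
```

Call:
apply_moves([
  [[0, 0, 0.002, 0, 0, 0], [0, 0, 0.002, 0, 0, 0], [0, 0, 0.002, 0, 0, 0]],
])

```text
t: 15.85
ee_pos: [0.5791, -0.0066, 0.066]
ee_rot: [0.001, 0.772, 0.636, 0.001]
ft_force: [-5.0, 0.7, 10.6]
gripper_width: 0.0237
grasp_force: 30.0
```

```bash
python3 -c "
from h import *
plan((.5788,-.0065,.065,-11))"
```

```text
t 15.85 pos [ 0.5791 -0.0066  0.066 ] yaw -11.02 F [-5.   0.7 10.6] M [ 0.06  1.32 -0.05] w 0.0237 gf 30.0 j [-0.15  0.22  1.76  0.    1.16  0.04]
[0.0, -0.001, 0.002, 0.004, -0.001, -0.001]
```

Call:
apply_moves([
  [[0, -0.001, 0.003, 0, 0, 0], [0, -0.001, 0.003, 0, 0, 0], [0, -0.001, 0.003, 0, 0, 0]],
])

```text
t: 16.15
ee_pos: [0.5792, -0.0066, 0.066]
ee_rot: [0.001, 0.772, 0.636, 0.001]
ft_force: [-8.5, -0.1, 17.8]
gripper_width: 0.0234
grasp_force: 30.0
```

Call:
apply_moves([
  [[0, -0.001, 0.002, 0, 0, 0], [0, -0.001, 0.002, 0, 0, 0], [0, -0.001, 0.002, 0, 0, 0]],
])

```text
t: 16.45
ee_pos: [0.5793, -0.0066, 0.066]
ee_rot: [0.002, 0.772, 0.636, 0.002]
ft_force: [-9.1, 1.1, 24.0]
gripper_width: 0.0239
grasp_force: 30.1
```

```bash
python3 -c "
from h import *
plan((.5788,-.0065,.065,-11))"
```

```text
t 16.45 pos [ 0.5793 -0.0066  0.066 ] yaw -11.01 F [-9.1  1.1 24. ] M [ 0.16  2.04 -0.03] w 0.0239 gf 30.1 j [-0.15  0.22  1.76  0.    1.16  0.04]
[-0.0, -0.001, 0.002, 0.009, -0.001, -0.0]
```

Call:
apply_moves([
  [[0, 0, 0, 0, 0, 0.15], [0, 0, 0, 0, 0, 0.3], [0, 0, 0, 0, 0, 0.45], [0, 0, 0, 0, 0, 0.6], [0, 0, 0, 0, 0, 0.8], [0, 0, 0, 0, 0, 1], [0, 0, 0, 0, 0, 1]],
])

```text
t: 17.15
ee_pos: [0.5806, -0.0078, 0.066]
ee_rot: [0.002, 0.911, 0.413, 0.003]
ft_force: [-4.1, -3.3, 19.4]
gripper_width: 0.0236
grasp_force: 30.1
```

```bash
python3 -c "
from h import *
plan((.5788,-.0065,.065,-71))"
```

```text
t 17.15 pos [ 0.5806 -0.0078  0.066 ] yaw -41.19 F [-4.1 -3.3 19.4] M [-0.45  1.37 -0.14] w 0.0236 gf 30.1 j [-0.15  0.22  1.76 -0.    1.16  0.57]
[-0.0, -0.004, 0.002, 0.011, -0.009, 0.994]
```

Rotating well. Finish the turn, slightly past, to the stop.

Call:
apply_moves([
  [[0, 0, 0, 0, 0, 0.15], [0, 0, 0, 0, 0, 0.3], [0, 0, 0, 0, 0, 0.45], [0, 0, 0, 0, 0, 0.6], [0, 0, 0, 0, 0, 0.8], [0, 0, 0, 0, 0, 1], [0, 0, 0, 0, 0, 1], [0, 0, 0, 0, 0, 1]],
])

```text
t: 17.95
ee_pos: [0.5807, -0.0075, 0.066]
ee_rot: [0.001, 0.986, 0.165, 0.004]
ft_force: [-4.7, -1.7, 18.4]
gripper_width: 0.0239
grasp_force: 30.0
```

```bash
python3 -c "
from h import *
plan((.5788,-.0065,.065,-72))"
```

```text
t 17.95 pos [ 0.5807 -0.0075  0.066 ] yaw -71.05 F [-4.7 -1.7 18.4] M [-0.3   1.13 -0.2 ] w 0.0239 gf 30.0 j [-0.15  0.22  1.76 -0.    1.16  1.09]
[-0.003, -0.003, 0.002, 0.007, -0.013, 0.032]
```

Call:
apply_moves([
  [[0, 0, 0, 0, 0, 0.05], [0, 0, 0, 0, 0, 0.1], [0, 0, 0, 0, 0, 0.1]],
])

```text
t: 18.25
ee_pos: [0.5808, -0.0072, 0.066]
ee_rot: [0.001, 0.99, 0.14, 0.004]
ft_force: [-4.5, -0.1, 18.4]
gripper_width: 0.0239
grasp_force: 30.6
```

```bash
python3 -c "
from h import *
plan((.5788,-.0065,.067,-72))"
```

```text
t 18.25 pos [ 0.5808 -0.0072  0.066 ] yaw -73.94 F [-4.5 -0.1 18.4] M [-0.18  1.01  0.91] w 0.0239 gf 30.6 j [-0.15  0.22  1.76 -0.    1.16  1.14]
[-0.003, -0.002, -0.002, 0.007, -0.013, -0.065]
```

Call:
apply_moves([
  [[0, 0, 0, 0, 0, -0.05], [0, 0, 0, 0, 0, -0.05], [0, 0, 0, 0, 0, -0.05], [0, 0, 0, 0, 0, -0.05], [0, 0, 0, 0, 0, -0.05], [0, 0, 0, 0, 0, -0.05]],
], gripper=1)

```text
t: 18.85
ee_pos: [0.5767, -0.0062, 0.0607]
ee_rot: [-0.0, 0.988, 0.152, -0.0]
ft_force: [-0.7, 0.1, -0.0]
gripper_width: 0.0642
grasp_force: 0.0
```

Call:
apply_moves([
  [[0, 0, -0.04, 0, 0, 0], [0, 0, -0.1, 0, 0, 0], [0, 0, -0.2, 0, 0, 0], [0, 0, -0.2, 0, 0, 0], [0, 0, -0.2, 0, 0, 0]],
])

```text
t: 19.35
ee_pos: [0.5783, -0.0065, 0.163]
ee_rot: [0.0, 0.988, 0.152, 0.002]
ft_force: [0.1, 0.0, 0.8]
gripper_width: 0.0868
grasp_force: 0.0
```

```bash
python3 -c "
from h import *
plan((.5,.15,.17,-60),(.40,.28,.17,-60))"
```

```text
t 19.35 pos [ 0.5783 -0.0065  0.163 ] yaw -72.53 F [0.1 0.  0.8] M [-0.04  0.18 -0.02] w 0.0868 gf 0.0 j [-0.15  0.12  1.68  0.    1.34  1.12]
[-0.055, -0.345, -0.015, 0.002, -0.006, -0.418]
[-0.043, -0.325, 0.0, 0.0, 0.0, 0.0]
```

```bash
cat > c.py <<'E'
from h import *
import sys
k=sys.argv[1]
snap('top','top%s.png'%k);snap('side','side%s.png'%k)
t,s=cv2.imread('pics/top%s.png'%k),cv2.imread('pics/side%s.png'%k)
def cr(im,u,v,w,h): return cv2.resize(im[v:v+h,u:u+w],(400,300),interpolation=cv2.INTER_CUBIC)
cv2.imwrite('pics/mm%s.png'%k,np.vstack([np.hstack([cr(t,140,212,80,60),cr(t,210,150,92,69)]),np.hstack([cr(s,260,260,80,60),cr(s,195,165,92,69)])]))
E
python3 c.py 5
```

```text
(no output)
```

View pics/mm5.png

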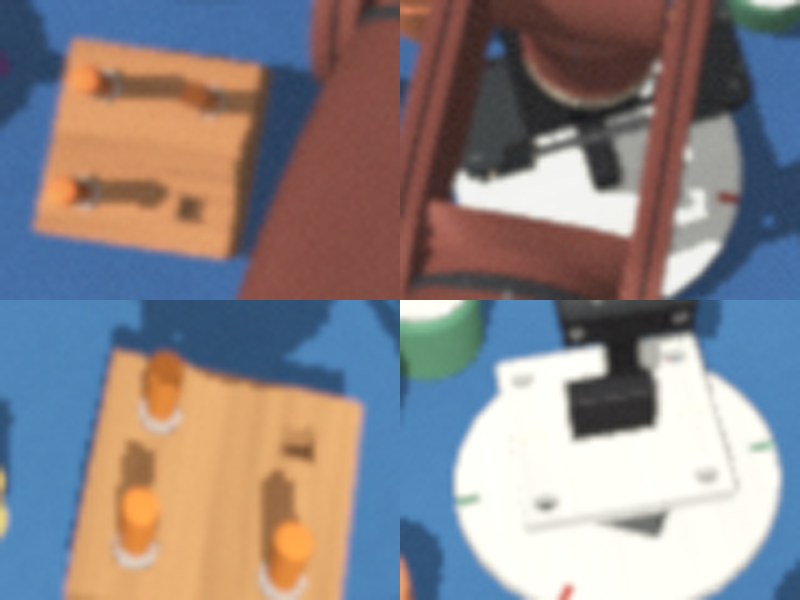

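```bash
cat > d.py <<'E'
from h import *
t,s=up(cv2.imread('pics/top5.png')),up(cv2.imread('pics/side5.png'))
A=dict(A=((90,80),(140,506)),B=((65,190),(292,541)),C=((203,97),(164,366)))
for k,(a,b) in A.items():
    print(k,ray('top',140+a[0]/5-.5,212+a[1]/5-.5,.098)[:2].round(4),ray('side',260+b[0]/5-.5,260+(b[1]-300)/5-.5,.098)[:2].round(4))
# collars: white-ish low saturation in rack roi
hs=cv2.cvtColor(s,cv2.COLOR_BGR2HSV);m=roi(cv2.inRange(hs,(0,0,140),(180,75,255)),265,265,335,335)
n,l,st,c=cv2.connectedComponentsWithStats(m)
for i in range(1,n):
    if st[i,4]>40:
        x,y,w,h,_=st[i];uc=(x+w/2)/U-.5;vb=(y+h)/U-.5
        q=ray('side',uc,vb,.051);print('collar',st[i]/U,'front',q[:2].round(4))
# rack outline at z=.045
ht=cv2.cvtColor(t,cv2.COLOR_BGR2HSV)
m=roi(cv2.inRange(ht,(3,60,60),(25,255,255)),140,212,198,268);m=cv2.morphologyEx(m,cv2.MORPH_CLOSE,np.ones((25,25)))
P,_=pts('top',m,.045);print('rack top',rect(P))
m=roi(cv2.inRange(hs,(3,60,60),(25,255,255)),265,262,340,335);P,_=pts('side',m,.045);print('rack side',rect(P))
def dark(n,im,cx,cy,z,w=3):
    g=cv2.cvtColor(im,cv2.COLOR_BGR2GRAY).astype(float)
    x,y=[int(round((a+.5)*U)) for a in(cx,cy)];w*=U
    p=g[y-w:y+w,x-w:x+w];d=np.clip(np.percentile(p,75)-p-25,0,None)
    yy,xx=np.mgrid[:2*w,:2*w];c=np.array([(d*xx).sum(),(d*yy).sum()])/d.sum()+[x-w,y-w]
    c=(c+.5)/U-.5;return ray(n,*c,z)[:2]
H=np.array([dark('side',s,195+(a-400)/4.348-.5,165+(b-300)/4.348-.5,.0895) for a,b in((522,380),(673,355),(707,474),(545,503))])
print(H.round(4).tolist(),H.mean(0),np.linalg.norm(H-np.roll(H,1,0),axis=1))
for i,j in((0,1),(3,2),(0,3),(1,2)): v=H[i]-H[j];print(np.degrees(np.arctan2(v[1],v[0])).round(2))
E
python3 d.py
```

```text
A [0.4298 0.3059] [0.4318 0.3082]
B [0.3594 0.3161] [0.3612 0.317 ]
C [0.4205 0.232 ] [0.4242 0.2359]
collar [272.   270.    14.25  55.5  158.  ] front [0.4478 0.3504]
collar [317.   277.25  16.25  45.75 246.75] front [0.3395 0.3325]
collar [287.75 280.5    8.5    6.    77.  ] front [0.4224 0.2495]
collar [283.   309.5    8.25   4.25  78.25] front [0.4306 0.3204]
collar [311.75 313.5    9.25   7.    94.  ] front [0.3602 0.3289]
collar [281.75 326.5   23.75   6.5  109.  ] front [0.4128 0.3639]
rack top ((382.3925476074219, 257.8783264160156), (173.9927520751953, 142.003662109375), 84.0756607055664)
rack side ((391.90081787109375, 281.4444580078125), (151.55487060546875, 132.50526428222656), 82.60731506347656)
[[0.6483, -0.0393], [0.5476, -0.0729], [0.5116, 0.0295], [0.6142, 0.0636]] [ 0.58039256 -0.00477142] [0.10840994 0.10615289 0.10860444 0.10810079]
18.48
18.38
-71.67
-70.64
```

```bash
python3 -c "
from h import *
plan((.431,.308,.10,-71.4),(.431,.308,.026,-71.4))"
```

```text
t 19.45 pos [ 0.5761 -0.0062  0.1599] yaw -72.53 F [-0.3 -0.6 -0.1] M [-0.12  0.18 -0.01] w 0.0868 gf 0.0 j [-0.15  0.12  1.68  0.    1.34  1.12]
[-0.088, -0.686, 0.121, -0.003, 0.003, -0.038]
[0.0, 0.0, 0.148, 0.0, 0.0, 0.0]
```

Call:
apply_moves([
  [[-0.088, -0.686, 0.121, 0, 0, -0.038], [-0.088, -0.686, 0.121, 0, 0, -0.038], [-0.088, -0.686, 0.121, 0, 0, -0.038], [-0.088, -0.686, 0.121, 0, 0, -0.038], [-0.088, -0.686, 0.121, 0, 0, -0.038], [-0.088, -0.686, 0.121, 0, 0, -0.038], [-0.088, -0.686, 0.121, 0, 0, -0.038], [-0.088, -0.686, 0.121, 0, 0, -0.038], [-0.088, -0.686, 0.121, 0, 0, -0.038], [-0.088, -0.686, 0.121, 0, 0, -0.038]],
], gripper=-0.1)

```text
t: 20.45
ee_pos: [0.4318, 0.3067, 0.1]
ee_rot: [0.0, 0.987, 0.162, -0.001]
ft_force: [-0.4, 0.5, -0.2]
gripper_width: 0.0394
grasp_force: 0.0
```

Call:
apply_moves([
  [[0, 0, 0, 0, 0, 0], [0, 0, 0, 0, 0, 0], [0, 0, 0, 0, 0, 0]],
])

```text
t: 20.75
ee_pos: [0.4326, 0.3069, 0.101]
ee_rot: [-0.0, 0.987, 0.161, -0.0]
ft_force: [-0.4, -0.4, -0.2]
gripper_width: 0.0392
grasp_force: 0.0
```

```bash
cat > e.py <<'E'
from h import *
import sys
k=sys.argv[1]
def dark(n,im,q,z,w=3):
    g=cv2.cvtColor(im,cv2.COLOR_BGR2GRAY).astype(float)
    cx,cy=q
    for _ in range(3):
        x,y=int(round((cx+.5)*U)),int(round((cy+.5)*U));W=w*U
        p=g[y-W:y+W,x-W:x+W];d=np.clip(np.percentile(p,75)-p-25,0,None)
        yy,xx=np.mgrid[:2*W,:2*W];cx,cy=((np.array([(d*xx).sum(),(d*yy).sum()])/d.sum()+[x-W,y-W])+.5)/U-.5
    return ray(n,cx,cy,z)[:2]
for n in('top','side'):
    snap(n,n+k+'.png');im=up(cv2.imread('pics/%s%s.png'%(n,k)))
    H=np.array([dark(n,im,proj(n,(*p,.0895)),.0895) for p in((.6143,.0622),(.5119,.0278),(.5463,-.0746),(.6487,-.0402))])
    print(n,H.round(4).tolist(),H.mean(0).round(4),np.linalg.norm(H-np.roll(H,1,0),axis=1).round(4),((H[0]+H[2])/2).round(4),((H[1]+H[3])/2).round(4))
    for i,j in((0,1),(3,2),(0,3),(1,2)): v=H[i]-H[j];print(np.degrees(np.arctan2(v[1],v[0])).round(2),end=' ')
    print()
plan((.431,.308,.026,-71.4))
E
python3 e.py 6
```

```text
e.py:10: RuntimeWarning: invalid value encountered in divide
  yy,xx=np.mgrid[:2*W,:2*W];cx,cy=((np.array([(d*xx).sum(),(d*yy).sum()])/d.sum()+[x-W,y-W])+.5)/U-.5
Traceback (most recent call last):
  File "e.py", line 14, in <module>
    H=np.array([dark(n,im,proj(n,(*p,.0895)),.0895) for p in((.6143,.0622),(.5119,.0278),(.5463,-.0746),(.6487,-.0402))])
                ~~~~^^^^^^^^^^^^^^^^^^^^^^^^^^^^^^^
  File "e.py", line 8, in dark
    x,y=int(round((cx+.5)*U)),int(round((cy+.5)*U));W=w*U
            ~~~~~^^^^^^^^^^^
ValueError: cannot convert float NaN to integer
```

```bash
sed -i 's/-p-25/-p-(22 if n=="side" else 12)/; s|/d.sum()|/(d.sum()+1e-9)|' e.py; sed -i "s/    snap(n,n+k+'.png')/    if len(sys.argv)<3: snap(n,n+k+'.png')/; s/;im=up/\n    im=up/" e.py; python3 e.py 6 x || true; python3 - <<'E'
import cv2
print(cv2.imread('pics/top6.png')[176:182,262:275].mean(2).astype(int))
E
```

```text
top [[0.6184, 0.0658], [0.5147, 0.0335], [0.5451, -0.0733], [0.6524, -0.0378]] [ 0.5827 -0.003 ] [0.109  0.1086 0.1111 0.1131] [ 0.5818 -0.0038] [ 0.5836 -0.0022]
17.3 18.32 108.17 105.87 
[[187 187 187 194 219 238 241 241 241 242 240 236 215]
 [160 159 160 169 207 237 241 241 241 241 240 238 226]
 [157 159 159 165 197 230 239 240 240 240 240 239 232]
 [158 158 156 158 173 213 236 240 240 240 241 241 236]
 [157 155 155 156 165 195 229 239 240 241 241 241 239]
 [157 156 158 155 160 175 215 236 240 240 240 240 240]][ WARN:0@0.243] global loadsave.cpp:275 findDecoder imread_('pics/side6.png'): can't open/read file: check file path/integrity
Traceback (most recent call last):
  File "e.py", line 14, in <module>
    im=up(cv2.imread('pics/%s%s.png'%(n,k)))
  File "h.py", line 19, in up
    def up(im): return cv2.resize(im,None,fx=U,fy=U,interpolation=cv2.INTER_CUBIC)
                       ~~~~~~~~~~^^^^^^^^^^^^^^^^^^^^^^^^^^^^^^^^^^^^^^^^^^^^^^^^^
cv2.error: OpenCV(4.12.0) /io/opencv/modules/imgproc/src/resize.cpp:4208: error: (-215:Assertion failed) !ssize.empty() in function 'resize'
```

```bash
python3 -c "
from h import *
plan((.431,.308,.026,-71.4))"
```

```text
t 20.80 pos [0.4325 0.3071 0.101 ] yaw -71.47 F [ 0.5  0.2 -0.4] M [-0.11  0.17  0.04] w 0.0392 gf 0.0 j [0.47 0.07 1.85 0.   1.22 1.72]
[-0.002, -0.003, 0.15, -0.002, -0.0, -0.002]
```

Call:
apply_moves([
  [[-0.002, -0.003, 0.05, 0, 0, 0], [-0.002, -0.003, 0.1, 0, 0, 0], [-0.002, -0.003, 0.15, 0, 0, 0], [-0.002, -0.003, 0.15, 0, 0, 0], [-0.002, -0.003, 0.15, 0, 0, 0]],
])

```text
t: 21.3
ee_pos: [0.4303, 0.3086, 0.0259]
ee_rot: [-0.0, 0.987, 0.162, -0.001]
ft_force: [0.1, 0.2, 0.4]
gripper_width: 0.0389
grasp_force: 0.0
```

Call:
apply_moves([
  [[0, 0, 0, 0, 0, 0], [0, 0, 0, 0, 0, 0], [0, 0, 0, 0, 0, 0], [0, 0, 0, 0, 0, 0], [0, 0, 0, 0, 0, 0], [0, 0, 0, 0, 0, 0]],
], gripper=-1)

```text
t: 21.9
ee_pos: [0.4311, 0.3092, 0.0266]
ee_rot: [-0.001, 0.987, 0.162, 0.001]
ft_force: [-1.7, -0.2, 4.4]
gripper_width: 0.0174
grasp_force: 30.0
```

```bash
python3 -c "
from h import *
plan((.431,.308,.12,-71.4),(.5119,.0278,.146,-71.4))"
```

```text
t 21.90 pos [0.4311 0.3092 0.0266] yaw -71.38 F [-1.7 -0.2  4.4] M [-0.13  0.18  0.05] w 0.0174 gf 30.0 j [0.47 0.17 1.9  0.   1.07 1.72]
[-0.001, 0.002, -0.187, -0.002, -0.002, 0.001]
[-0.025, 0.583, -0.052, 0.0, 0.0, 0.0]
```

Call:
apply_moves([
  [[0, 0, -0.06, 0, 0, 0], [0, 0, -0.13, 0, 0, 0], [0, 0, -0.2, 0, 0, 0], [0, 0, -0.24, 0, 0, 0], [0, 0, -0.24, 0, 0, 0]],
])

```text
t: 22.4
ee_pos: [0.4326, 0.31, 0.1492]
ee_rot: [-0.001, 0.987, 0.162, 0.003]
ft_force: [-0.1, -0.5, -1.0]
gripper_width: 0.0177
grasp_force: 30.0
```

```bash
python3 -c "
from h import *
plan((.5119,.0278,.146,-71.4),(.5119,.0278,.112,-71.4))"
```

```text
t 22.40 pos [0.4326 0.31   0.1492] yaw -71.38 F [-0.1 -0.5 -1. ] M [-0.08  0.05 -0.04] w 0.0177 gf 30.0 j [0.47 0.02 1.81 0.   1.3  1.72]
[-0.03, 0.585, 0.005, -0.004, -0.011, 0.001]
[0.0, 0.0, 0.068, 0.0, 0.0, 0.0]
```

Call:
apply_moves([
  [[-0.03, 0.585, 0.005, -0.002, -0.005, 0.001], [-0.03, 0.585, 0.005, -0.002, -0.005, 0.001], [-0.03, 0.585, 0.005, -0.002, -0.005, 0.001], [-0.03, 0.585, 0.005, -0.002, -0.005, 0.001], [-0.03, 0.585, 0.005, -0.002, -0.005, 0.001], [-0.03, 0.585, 0.005, -0.002, -0.005, 0.001], [-0.03, 0.585, 0.005, -0.002, -0.005, 0.001], [-0.03, 0.585, 0.005, -0.002, -0.005, 0.001]],
])

```text
t: 23.2
ee_pos: [0.5085, 0.0262, 0.1411]
ee_rot: [-0.0, 0.987, 0.16, -0.003]
ft_force: [0.6, 0.4, -0.6]
gripper_width: 0.017
grasp_force: 30.0
```

Call:
apply_moves([
  [[0, 0, 0.03, 0, 0, 0], [0, 0, 0.065, 0, 0, 0], [0, 0, 0.065, 0, 0, 0], [0, 0, 0.065, 0, 0, 0], [0, 0, 0.065, 0, 0, 0], [0, 0, 0.065, 0, 0, 0]],
])

```text
t: 23.8
ee_pos: [0.5102, 0.0272, 0.1114]
ee_rot: [0.0, 0.987, 0.162, -0.001]
ft_force: [0.2, -0.3, -0.5]
gripper_width: 0.0174
grasp_force: 30.0
```

```bash
python3 -c "
from h import *
plan((.5119,.0278,.112,-71.4),(.5119,.0278,.095,-71.4))"
```

```text
t 23.80 pos [0.5102 0.0272 0.1114] yaw -71.37 F [ 0.2 -0.3 -0.5] M [-0.11  0.15  0.01] w 0.0174 gf 30.0 j [-0.1   0.01  1.89 -0.    1.24  1.15]
[0.004, -0.0, -0.001, 0.001, 0.003, 0.001]
[0.0, 0.0, 0.034, 0.0, 0.0, 0.0]
```

Call:
apply_moves([
  [[0.004, 0, 0.01, 0, 0.002, 0], [0.004, 0, 0.02, 0, 0.002, 0], [0.004, 0, 0.034, 0, 0.002, 0], [0.004, 0, 0.034, 0, 0.002, 0], [0.004, 0, 0.034, 0, 0.002, 0]],
])

```text
t: 24.3
ee_pos: [0.511, 0.0274, 0.093]
ee_rot: [0.0, 0.987, 0.161, -0.001]
ft_force: [-0.3, -0.2, -0.6]
gripper_width: 0.0173
grasp_force: 30.0
```

```bash
python3 -c "
from h import *
plan((.5119,.0278,.08,-71.4))"
```

```text
t 24.30 pos [0.511  0.0274 0.093 ] yaw -71.42 F [-0.3 -0.2 -0.6] M [-0.1   0.19 -0.  ] w 0.0173 gf 30.0 j [-0.1   0.04  1.91 -0.    1.2   1.15]
[0.002, -0.0, 0.026, -0.0, 0.005, -0.001]
```

Call:
apply_moves([
  [[0.001, 0, 0.012, 0, 0, 0], [0.001, 0, 0.024, 0, 0, 0], [0.001, 0, 0.034, 0, 0, 0], [0.001, 0, 0.034, 0, 0, 0], [0.001, 0, 0.034, 0, 0, 0]],
])

```text
t: 24.8
ee_pos: [0.5116, 0.0276, 0.0762]
ee_rot: [0.0, 0.987, 0.161, -0.001]
ft_force: [-0.1, 1.2, 0.7]
gripper_width: 0.0169
grasp_force: 30.0
```

```bash
python3 -c "
from h import *
plan((.5119,.0278,.07,-71.4))"
```

```text
t 24.80 pos [0.5116 0.0276 0.0762] yaw -71.41 F [-0.1  1.2  0.7] M [-0.07  0.13  0.01] w 0.0169 gf 30.0 j [-0.1   0.06  1.92 -0.    1.17  1.15]
[0.001, -0.0, 0.012, -0.0, 0.005, -0.0]
```

Call:
apply_moves([
  [[0, 0, 0.005, 0, 0, 0], [0, 0, 0.01, 0, 0, 0], [0, 0, 0.01, 0, 0, 0], [0, 0, 0.013, 0, 0, 0], [0, 0, 0.013, 0, 0, 0]],
])

```text
t: 25.3
ee_pos: [0.5119, 0.0278, 0.0703]
ee_rot: [0.0, 0.987, 0.161, -0.001]
ft_force: [-1.8, 1.0, 2.0]
gripper_width: 0.0174
grasp_force: 30.0
```

```bash
python3 -c "
from h import *
plan((.5119,.0278,.07,-71.4))"
```

```text
t 25.30 pos [0.5119 0.0278 0.0703] yaw -71.41 F [-1.8  1.   2. ] M [ 0.1   0.38 -0.01] w 0.0174 gf 30.0 j [-0.1   0.07  1.92 -0.    1.15  1.15]
[-0.0, -0.0, 0.001, -0.0, 0.003, -0.0]
```

Call:
apply_moves([
  [[0, 0, 0.002, 0, 0, 0], [0, 0, 0.002, 0, 0, 0]],
])

```text
t: 25.5
ee_pos: [0.5119, 0.0278, 0.0696]
ee_rot: [0.0, 0.987, 0.162, -0.001]
ft_force: [-2.1, 0.9, 4.9]
gripper_width: 0.017
grasp_force: 30.0
```

Call:
apply_moves([
  [[0, 0, 0, 0, 0, 0], [0, 0, 0, 0, 0, 0], [0, 0, 0, 0, 0, 0], [0, 0, 0, 0, 0, 0], [0, 0, -0.06, 0, 0, 0], [0, 0, -0.15, 0, 0, 0], [0, 0, -0.15, 0, 0, 0]],
], gripper=-0.1)

```text
t: 26.2
ee_pos: [0.5165, 0.0272, 0.1506]
ee_rot: [0.002, 0.987, 0.161, 0.004]
ft_force: [0.2, -0.5, 1.2]
gripper_width: 0.039
grasp_force: 0.0
```

```bash
python3 -c "
from h import *
plan((.360,.317,.10,-71.4))"
```

```text
t 26.20 pos [0.5165 0.0272 0.1506] yaw -71.42 F [ 0.2 -0.5  1.2] M [-0.05  0.05 -0.09] w 0.0390 gf 0.0 j [-0.1  -0.02  1.85 -0.    1.3   1.15]
[-0.113, -0.65, 0.097, 0.009, -0.016, -0.001]
```

Call:
apply_moves([
  [[-0.113, -0.65, 0.09, 0, 0, 0], [-0.113, -0.65, 0.09, 0, 0, 0], [-0.113, -0.65, 0.09, 0, 0, 0], [-0.113, -0.65, 0.09, 0, 0, 0], [-0.113, -0.65, 0.09, 0, 0, 0], [-0.113, -0.65, 0.09, 0, 0, 0], [-0.113, -0.65, 0.09, 0, 0, 0], [-0.113, -0.65, 0.09, 0, 0, 0], [-0.113, -0.65, 0.09, 0, 0, 0], [-0.113, -0.65, 0.09, 0, 0, 0]],
])

```text
t: 27.2
ee_pos: [0.3554, 0.3169, 0.0991]
ee_rot: [0.0, 0.987, 0.161, -0.001]
ft_force: [0.2, 0.3, 0.4]
gripper_width: 0.0388
grasp_force: 0.0
```

Call:
apply_moves([
  [[0, 0, 0, 0, 0, 0], [0, 0, 0, 0, 0, 0], [0, 0, 0, 0, 0, 0]],
])

```text
t: 27.5
ee_pos: [0.3553, 0.317, 0.0992]
ee_rot: [0.0, 0.987, 0.161, -0.001]
ft_force: [0.2, 0.2, -0.3]
gripper_width: 0.039
grasp_force: 0.0
```

```bash
python3 -c "
from h import *
plan((.3605,.317,.026,-71.4))"
```

```text
t 27.50 pos [0.3553 0.317  0.0992] yaw -71.50 F [ 0.2  0.2 -0.3] M [-0.04  0.15  0.  ] w 0.0390 gf 0.0 j [ 0.56 -0.06  1.99  0.    1.21  1.81]
[0.01, 0.003, 0.146, 0.0, 0.003, -0.003]
```

Call:
apply_moves([
  [[0.01, 0.003, 0.05, 0, 0, -0.003], [0.01, 0.003, 0.1, 0, 0, -0.003], [0.01, 0.003, 0.146, 0, 0, -0.003], [0.01, 0.003, 0.146, 0, 0, -0.003], [0.01, 0.003, 0.146, 0, 0, -0.003]],
])

```text
t: 28.0
ee_pos: [0.3598, 0.3175, 0.0262]
ee_rot: [0.0, 0.987, 0.162, -0.001]
ft_force: [0.5, 0.3, -0.4]
gripper_width: 0.0392
grasp_force: 0.0
```

Call:
apply_moves([
  [[0, 0, 0, 0, 0, 0], [0, 0, 0, 0, 0, 0], [0, 0, 0, 0, 0, 0], [0, 0, 0, 0, 0, 0], [0, 0, 0, 0, 0, 0]],
], gripper=-1)

```text
t: 28.5
ee_pos: [0.3605, 0.3181, 0.0268]
ee_rot: [-0.0, 0.987, 0.162, -0.0]
ft_force: [-0.5, -0.6, 3.2]
gripper_width: 0.0172
grasp_force: 30.0
```

```bash
python3 -c "
from h import *
plan((.3605,.317,.146,-71.4),(.5463,-.0746,.146,-71.4))"
```

```text
t 28.50 pos [0.3605 0.3181 0.0268] yaw -71.32 F [-0.5 -0.6  3.2] M [-0.12  0.18  0.01] w 0.0172 gf 30.0 j [0.56 0.05 2.03 0.   1.06 1.8 ]
[-0.001, 0.002, -0.238, -0.0, 0.001, 0.003]
[0.102, 0.861, 0.0, 0.0, 0.0, 0.0]
```

```bash
python3 -c "
from h import *
plan((.3605,.317,.146,-71.4),(.6143,.0622,.146,-71.4))"
```

```text
t 28.50 pos [0.3605 0.3181 0.0268] yaw -71.32 F [-0.5 -0.6  3.2] M [-0.12  0.18  0.01] w 0.0172 gf 30.0 j [0.56 0.05 2.03 0.   1.06 1.8 ]
[-0.001, 0.002, -0.238, -0.0, 0.001, 0.003]
[0.319, 0.645, 0.0, 0.0, 0.0, 0.0]
```

Call:
apply_moves([
  [[0, 0, -0.06, 0, 0, 0], [0, 0, -0.13, 0, 0, 0], [0, 0, -0.2, 0, 0, 0], [0, 0, -0.24, 0, 0, 0], [0, 0, -0.24, 0, 0, 0], [0, 0, -0.24, 0, 0, 0]],
])

```text
t: 29.1
ee_pos: [0.3598, 0.3177, 0.1456]
ee_rot: [0.0, 0.987, 0.162, -0.001]
ft_force: [-0.0, -0.5, -1.4]
gripper_width: 0.0173
grasp_force: 30.0
```

```bash
python3 -c "
from h import *
plan((.6143,.0622,.146,-71.4))"
```

```text
t 29.10 pos [0.3598 0.3177 0.1456] yaw -71.32 F [-0.  -0.5 -1.4] M [-0.07  0.15 -0.03] w 0.0173 gf 30.0 j [ 0.56 -0.1   1.93  0.    1.31  1.8 ]
[0.318, 0.647, -0.001, 0.0, 0.004, 0.003]
```

Call:
apply_moves([
  [[0.318, 0.647, 0, 0, 0, 0.003], [0.318, 0.647, 0, 0, 0, 0.003], [0.318, 0.647, 0, 0, 0, 0.003], [0.318, 0.647, 0, 0, 0, 0.003], [0.318, 0.647, 0, 0, 0, 0.003], [0.318, 0.647, 0, 0, 0, 0.003], [0.318, 0.647, 0, 0, 0, 0.003], [0.318, 0.647, 0, 0, 0, 0.003], [0.318, 0.647, 0, 0, 0, 0.003], [0.318, 0.647, 0, 0, 0, 0.003]],
])

```text
t: 30.1
ee_pos: [0.6124, 0.063, 0.1438]
ee_rot: [-0.0, 0.987, 0.161, -0.003]
ft_force: [-1.1, -0.7, -0.6]
gripper_width: 0.0174
grasp_force: 30.0
```

Call:
apply_moves([
  [[0, 0, 0.03, 0, 0, 0], [0, 0, 0.065, 0, 0, 0], [0, 0, 0.065, 0, 0, 0], [0, 0, 0.065, 0, 0, 0], [0, 0, 0.065, 0, 0, 0], [0, 0, 0.065, 0, 0, 0]],
])

```text
t: 30.7
ee_pos: [0.6148, 0.0626, 0.1144]
ee_rot: [0.0, 0.987, 0.162, -0.0]
ft_force: [0.5, 0.9, -1.6]
gripper_width: 0.0171
grasp_force: 30.0
```

```bash
python3 -c "
from h import *
plan((.6143,.0622,.095,-71.4))"
```

```text
t 30.70 pos [0.6148 0.0626 0.1144] yaw -71.39 F [ 0.5  0.9 -1.6] M [-0.08  0.15 -0.04] w 0.0171 gf 30.0 j [-0.03  0.26  1.61 -0.    1.27  1.22]
[-0.001, 0.0, 0.039, 0.001, 0.0, 0.0]
```

Call:
apply_moves([
  [[-0.001, 0, 0.013, 0, 0, 0], [-0.001, 0, 0.026, 0, 0, 0], [-0.001, 0, 0.039, 0, 0, 0], [-0.001, 0, 0.039, 0, 0, 0], [-0.001, 0, 0.039, 0, 0, 0]],
])

```text
t: 31.2
ee_pos: [0.6135, 0.062, 0.0934]
ee_rot: [0.0, 0.987, 0.161, -0.001]
ft_force: [0.0, -0.6, -0.2]
gripper_width: 0.0172
grasp_force: 30.0
```

```bash
python3 -c "
from h import *
plan((.6143,.0622,.075,-71.4))"
```

```text
t 31.20 pos [0.6135 0.062  0.0934] yaw -71.42 F [ 0.  -0.6 -0.2] M [-0.09  0.1  -0.  ] w 0.0172 gf 30.0 j [-0.03  0.28  1.63 -0.    1.23  1.22]
[0.002, 0.0, 0.037, 0.0, 0.005, -0.001]
```

Entering freely; lower to seat, release and rise.

Call:
apply_moves([
  [[0.001, 0, 0.012, 0, 0, 0], [0.001, 0, 0.024, 0, 0, 0], [0.001, 0, 0.036, 0, 0, 0], [0.001, 0, 0.042, 0, 0, 0], [0.001, 0, 0.047, 0, 0, 0], [0.001, 0, 0.047, 0, 0, 0], [0.001, 0, 0.047, 0, 0, 0]],
])

```text
t: 31.9
ee_pos: [0.6142, 0.0623, 0.0706]
ee_rot: [0.0, 0.987, 0.162, -0.001]
ft_force: [-0.4, 0.5, 0.8]
gripper_width: 0.0169
grasp_force: 30.0
```

```bash
python3 -c "
from h import *
plan((.6143,.0622,.070,-71.4))"
```

```text
t 31.90 pos [0.6142 0.0623 0.0706] yaw -71.41 F [-0.4  0.5  0.8] M [0.03 0.3  0.01] w 0.0169 gf 30.0 j [-0.03  0.31  1.65 -0.    1.19  1.22]
[0.0, 0.0, 0.001, 0.0, 0.003, -0.0]
```

Call:
apply_moves([
  [[0, 0, 0.002, 0, 0, 0], [0, 0, 0.002, 0, 0, 0]],
])

```text
t: 32.1
ee_pos: [0.6143, 0.0625, 0.0698]
ee_rot: [0.0, 0.987, 0.161, -0.001]
ft_force: [-1.2, 2.1, 3.8]
gripper_width: 0.0172
grasp_force: 30.0
```

Call:
apply_moves([
  [[0, 0, 0, 0, 0, 0], [0, 0, 0, 0, 0, 0], [0, 0, 0, 0, 0, 0], [0, 0, 0, 0, 0, 0], [0, 0, -0.06, 0, 0, 0], [0, 0, -0.15, 0, 0, 0], [0, 0, -0.15, 0, 0, 0], [0, 0, -0.15, 0, 0, 0]],
], gripper=-0.1)

```text
t: 32.9
ee_pos: [0.6156, 0.0622, 0.1462]
ee_rot: [0.001, 0.987, 0.161, 0.001]
ft_force: [0.2, 0.8, 0.1]
gripper_width: 0.0391
grasp_force: 0.0
```

```bash
python3 -c "
from h import *
plan((.4235,.237,.10,-71.4))"
```

```text
t 32.90 pos [0.6156 0.0622 0.1462] yaw -71.42 F [0.2 0.8 0.1] M [-0.04  0.18 -0.01] w 0.0391 gf 0.0 j [-0.03  0.23  1.59 -0.    1.32  1.22]
[-0.253, -0.454, 0.091, 0.003, -0.003, -0.001]
```

Call:
apply_moves([
  [[-0.253, -0.454, 0.091, 0, 0, 0], [-0.253, -0.454, 0.091, 0, 0, 0], [-0.253, -0.454, 0.091, 0, 0, 0], [-0.253, -0.454, 0.091, 0, 0, 0], [-0.253, -0.454, 0.091, 0, 0, 0], [-0.253, -0.454, 0.091, 0, 0, 0], [-0.253, -0.454, 0.091, 0, 0, 0], [-0.253, -0.454, 0.091, 0, 0, 0], [-0.253, -0.454, 0.091, 0, 0, 0], [-0.253, -0.454, 0.091, 0, 0, 0]],
])

```text
t: 33.9
ee_pos: [0.4232, 0.2362, 0.0992]
ee_rot: [0.0, 0.987, 0.161, -0.001]
ft_force: [0.4, 0.0, 0.7]
gripper_width: 0.0393
grasp_force: 0.0
```

```bash
python3 -c "
from h import *
plan((.4235,.237,.026,-71.4))"
```

```text
t 33.90 pos [0.4232 0.2362 0.0992] yaw -71.52 F [0.4 0.  0.7] M [-0.09  0.2   0.04] w 0.0393 gf 0.0 j [ 0.35 -0.04  1.97 -0.    1.21  1.59]
[0.001, -0.001, 0.146, 0.001, 0.003, -0.004]
```

Call:
apply_moves([
  [[0.001, -0.001, 0.05, 0, 0, -0.003], [0.001, -0.001, 0.1, 0, 0, -0.003], [0.001, -0.001, 0.146, 0, 0, -0.003], [0.001, -0.001, 0.146, 0, 0, -0.003], [0.001, -0.001, 0.146, 0, 0, -0.003]],
])

```text
t: 34.4
ee_pos: [0.4225, 0.2371, 0.0262]
ee_rot: [0.0, 0.987, 0.162, -0.001]
ft_force: [0.2, -0.9, 0.1]
gripper_width: 0.0391
grasp_force: 0.0
```

Call:
apply_moves([
  [[0, 0, 0, 0, 0, 0], [0, 0, 0, 0, 0, 0], [0, 0, 0, 0, 0, 0], [0, 0, 0, 0, 0, 0], [0, 0, 0, 0, 0, 0]],
], gripper=-1)

```text
t: 34.9
ee_pos: [0.4228, 0.2379, 0.0268]
ee_rot: [0.0, 0.987, 0.162, -0.0]
ft_force: [-0.1, -0.2, 3.3]
gripper_width: 0.0173
grasp_force: 29.9
```

Call:
apply_moves([
  [[0, 0, -0.06, 0, 0, 0], [0, 0, -0.13, 0, 0, 0], [0, 0, -0.2, 0, 0, 0], [0, 0, -0.27, 0, 0, 0], [0, 0, -0.3, 0, 0, 0], [0, 0, -0.3, 0, 0, 0], [0, 0, -0.3, 0, 0, 0]],
])

```text
t: 35.6
ee_pos: [0.4216, 0.2375, 0.1745]
ee_rot: [0.0, 0.987, 0.162, -0.002]
ft_force: [-0.1, 0.3, -1.2]
gripper_width: 0.0175
grasp_force: 29.9
```

```bash
python3 -c "
from h import *
plan((.44,.0,.17,-71.4),(.5463,-.0746,.155,-71.4))"
```

```text
t 35.60 pos [0.4216 0.2375 0.1745] yaw -71.32 F [-0.1  0.3 -1.2] M [-0.05  0.15  0.03] w 0.0175 gf 29.9 j [ 0.35 -0.11  1.89 -0.    1.37  1.59]
[-0.117, 0.462, 0.009, 0.0, 0.007, 0.003]
[0.154, 0.209, 0.03, 0.0, 0.0, 0.0]
```

Call:
apply_moves([
  [[-0.117, 0.462, 0.009, 0, 0, 0.003], [-0.117, 0.462, 0.009, 0, 0, 0.003], [-0.117, 0.462, 0.009, 0, 0, 0.003], [-0.117, 0.462, 0.009, 0, 0, 0.003], [-0.117, 0.462, 0.009, 0, 0, 0.003], [-0.117, 0.462, 0.009, 0, 0, 0.003], [0.037, 0.671, 0.039, 0, 0, 0.003], [0.037, 0.671, 0.039, 0, 0, 0.003], [0.037, 0.671, 0.039, 0, 0, 0.003], [0.037, 0.671, 0.039, 0, 0, 0.003]],
])

```text
t: 36.6
ee_pos: [0.5477, -0.0751, 0.1528]
ee_rot: [-0.001, 0.987, 0.161, -0.003]
ft_force: [0.1, 1.0, -1.8]
gripper_width: 0.0173
grasp_force: 29.9
```

Call:
apply_moves([
  [[0, 0, 0.03, 0, 0, 0], [0, 0, 0.08, 0, 0, 0], [0, 0, 0.08, 0, 0, 0], [0, 0, 0.08, 0, 0, 0], [0, 0, 0.08, 0, 0, 0], [0, 0, 0.08, 0, 0, 0]],
])

```text
t: 37.2
ee_pos: [0.548, -0.0741, 0.118]
ee_rot: [0.001, 0.987, 0.162, 0.0]
ft_force: [-0.3, -0.6, -0.4]
gripper_width: 0.0168
grasp_force: 29.9
```

```bash
python3 -c "
from h import *
plan((.5463,-.0746,.095,-71.4))"
```

```text
t 37.20 pos [ 0.548  -0.0741  0.118 ] yaw -71.39 F [-0.3 -0.6 -0.4] M [-0.11  0.16  0.04] w 0.0168 gf 29.9 j [-0.28  0.11  1.78 -0.    1.25  0.97]
[-0.004, -0.0, 0.046, 0.003, -0.0, 0.0]
```

Call:
apply_moves([
  [[-0.004, 0, 0.015, 0, 0, 0], [-0.004, 0, 0.03, 0, 0, 0], [-0.004, 0, 0.046, 0, 0, 0], [-0.004, 0, 0.046, 0, 0, 0], [-0.004, 0, 0.046, 0, 0, 0]],
])

```text
t: 37.7
ee_pos: [0.5449, -0.0748, 0.093]
ee_rot: [-0.0, 0.987, 0.161, -0.001]
ft_force: [0.4, 0.0, -0.4]
gripper_width: 0.0169
grasp_force: 29.9
```

```bash
python3 -c "
from h import *
plan((.5463,-.0746,.0705,-71.4))"
```

```text
t 37.70 pos [ 0.5449 -0.0748  0.093 ] yaw -71.42 F [ 0.4  0.  -0.4] M [-0.09  0.15  0.  ] w 0.0169 gf 29.9 j [-0.28  0.13  1.81 -0.    1.21  0.97]
[0.003, 0.001, 0.045, -0.001, 0.005, -0.001]
```

Call:
apply_moves([
  [[0.002, 0, 0.012, 0, 0, 0], [0.002, 0, 0.024, 0, 0, 0], [0.002, 0, 0.036, 0, 0, 0], [0.002, 0, 0.042, 0, 0, 0], [0.002, 0, 0.046, 0, 0, 0], [0.002, 0, 0.046, 0, 0, 0], [0.002, 0, 0.046, 0, 0, 0]],
])

```text
t: 38.4
ee_pos: [0.5464, -0.0747, 0.071]
ee_rot: [0.0, 0.987, 0.161, -0.001]
ft_force: [-1.5, -1.0, 3.6]
gripper_width: 0.0171
grasp_force: 29.9
```

Call:
apply_moves([
  [[0, 0, 0.002, 0, 0, 0], [0, 0, 0.002, 0, 0, 0]],
])

```text
t: 38.6
ee_pos: [0.5465, -0.075, 0.07]
ee_rot: [0.001, 0.987, 0.161, -0.001]
ft_force: [-0.7, -3.6, 3.8]
gripper_width: 0.017
grasp_force: 29.9
```

```bash
python3 -c "
from h import *
plan((.5463,-.0746,.0700,-71.4))"
```

```text
t 38.60 pos [ 0.5465 -0.075   0.07  ] yaw -71.41 F [-0.7 -3.6  3.8] M [-0.58  0.44 -0.01] w 0.0170 gf 29.9 j [-0.28  0.16  1.82 -0.    1.16  0.97]
[-0.0, -0.001, 0.0, 0.002, 0.003, -0.001]
```

Seated. Release, rise, then move aside toward the lid and take fresh images for the lid and pegs.

Call:
apply_moves([
  [[0, 0, 0, 0, 0, 0], [0, 0, 0, 0, 0, 0], [0, 0, 0, 0, 0, 0], [0, 0, 0, 0, 0, 0], [0, 0, -0.06, 0, 0, 0], [0, 0, -0.15, 0, 0, 0], [0, 0, -0.2, 0, 0, 0], [0, 0, -0.2, 0, 0, 0]],
], gripper=-0.1)

```text
t: 39.4
ee_pos: [0.5495, -0.0751, 0.1746]
ee_rot: [0.002, 0.987, 0.162, 0.003]
ft_force: [0.1, 0.9, 0.3]
gripper_width: 0.0391
grasp_force: 0.0
```

```bash
cat > f.py <<'E'
from h import *
import sys
k=sys.argv[1]
for n in('top','side'): snap(n,n+k+'.png')
for n in('top','side'):
    im=up(cv2.imread('pics/%s%s.png'%(n,k)));h=cv2.cvtColor(im,cv2.COLOR_BGR2HSV)
    b=(300,150,360,205) if n=='top' else (210,122,265,165)
    m=roi(cv2.inRange(h,(3,110,80),(18,255,255)),*b)
    P,c=pts(n,m,.0);x0,y0=c.min(0);x1,y1=c.max(0);print(n,'bbox',x0,y0,x1,y1)
plan()
s=cv2.imread('pics/side%s.png'%k);t=cv2.imread('pics/top%s.png'%k)
def cr(im,u,v,w,h): return cv2.resize(im[v:v+h,u:u+w],(400,300),interpolation=cv2.INTER_CUBIC)
cv2.imwrite('pics/mm%s.png'%k,np.vstack([np.hstack([cr(t,290,140,80,60),cr(t,210,150,92,69)]),np.hstack([cr(s,200,115,80,60),cr(s,195,165,92,69)])]))
E
python3 f.py 7
```

```text
top bbox 299.625 149.625 345.625 204.375
side bbox 223.875 131.625 254.375 161.625
t 39.50 pos [ 0.5466 -0.0744  0.1698] yaw -71.41 F [0.2 0.2 0.1] M [-0.1   0.15 -0.02] w 0.0392 gf 0.0 j [-0.28  0.06  1.73 -0.    1.35  0.97]
```

View pics/mm7.png

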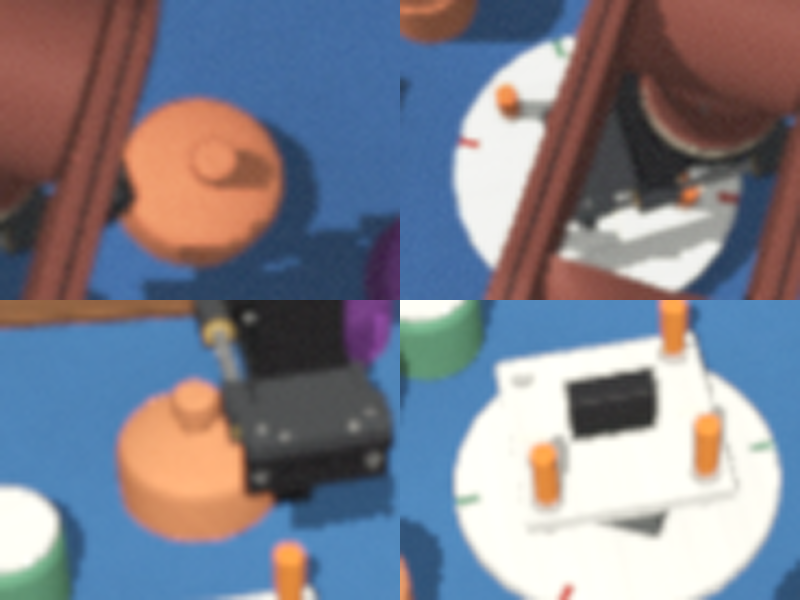

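```bash
python3 - <<'E'
from h import *
f=lambda a,b:(290+a/5-.5,140+b/5-.5)
g=lambda a,b:(200+a/5-.5,115+(b-300)/5-.5)
print('knob top',ray('top',*f(213,158),.088),'side',ray('side',*g(195,390),.089),ray('side',*g(195,400),.08))
print('dome',ray('top',*f(203.5,181.5),.03))
# base front edge side: bottom of lid at row 541 -> z=0 nearest point
print('front',ray('side',*g(197,541),0.0))
s=cv2.imread('pics/side0.png');h=cv2.cvtColor(up(s),cv2.COLOR_BGR2HSV)
m=roi(cv2.inRange(h,(3,110,80),(18,255,255)),210,122,265,165);P,c=pts('side',m,0);i=c[:,1].argmax();print(c.min(0),c.max(0),ray('side',c[c[:,1]>c[:,1].max()-.3][:,0].mean(),c[:,1].max(),0))
t=cv2.imread('pics/top0.png');h=cv2.cvtColor(up(t),cv2.COLOR_BGR2HSV)
m=roi(cv2.inRange(h,(3,110,60),(18,255,255)),300,150,360,205);
for z in(0,.03,.045):
  P,c=pts('top',m,z);print(z,circ(P))
print('now',plan((.6,-.19,.17,-71.4)))
E
```

```text
knob top [ 0.63401907 -0.26596448  0.088     ] side [ 0.63395571 -0.27268838  0.089     ] [ 0.63438266 -0.27246954  0.08      ]
dome [ 0.63226588 -0.27142898  0.03      ]
front [ 0.6284299  -0.21412255  0.        ]
[223.875 131.625] [254.625 161.875] [ 6.29105059e-01 -2.18113540e-01 -1.11022302e-16]
0 (array([ 0.64047111, -0.27391611,  0.05921947]), np.float64(0.0015504101924431824))
0.03 (array([ 0.63280891, -0.26767339,  0.05776691]), np.float64(0.0015123177446388614))
0.045 (array([ 0.62897783, -0.26455205,  0.05704061]), np.float64(0.0014932724452080602))
t 39.50 pos [ 0.5466 -0.0744  0.1698] yaw -71.41 F [0.2 0.2 0.1] M [-0.1   0.15 -0.02] w 0.0392 gf 0.0 j [-0.28  0.06  1.73 -0.    1.35  0.97]
[0.027, 0.253, -0.0, 0.001, 0.002, -0.0]
now None
```

```bash
python3 -c "
from h import *
plan((.633,-.270,.12,-71.4))"
```

```text
t 39.50 pos [ 0.5466 -0.0744  0.1698] yaw -71.41 F [0.2 0.2 0.1] M [-0.1   0.15 -0.02] w 0.0392 gf 0.0 j [-0.28  0.06  1.73 -0.    1.35  0.97]
[0.039, 0.426, 0.1, 0.001, 0.002, -0.0]
```

Call:
apply_moves([
  [[0.01, 0.1, 0, 0, 0, 0], [0.02, 0.2, 0, 0, 0, 0], [0.03, 0.3, 0.03, 0, 0, 0], [0.039, 0.38, 0.06, 0, 0, 0], [0.039, 0.426, 0.1, 0, 0, 0], [0.039, 0.426, 0.1, 0, 0, 0], [0.039, 0.426, 0.1, 0, 0, 0], [0.039, 0.426, 0.1, 0, 0, 0], [0.039, 0.426, 0.1, 0, 0, 0]],
], gripper=0.3)

```text
t: 40.4
ee_pos: [0.6331, -0.269, 0.1206]
ee_rot: [0.001, 0.987, 0.162, -0.0]
ft_force: [-1.5, 0.6, -0.4]
gripper_width: 0.0567
grasp_force: 0.0
```

```bash
python3 -c "
from h import *
snap('side','side8.png')
s=cv2.imread('pics/side8.png');h=cv2.cvtColor(up(s),cv2.COLOR_BGR2HSV)
m=roi(cv2.inRange(h,(3,110,80),(18,255,255)),210,122,265,165);P,c=pts('side',m,0);print(c.min(0),c.max(0))
plan((.633,-.270,.031,-71.4))"
```

```text
[223.875 131.625] [254.625 161.625]
t 40.45 pos [ 0.6332 -0.2692  0.1208] yaw -71.34 F [-0.3 -0.1  0.1] M [-0.08  0.17  0.05] w 0.0566 gf 0.0 j [-0.52  0.41  1.41 -0.    1.32  0.73]
[-0.001, 0.001, 0.18, 0.002, 0.001, 0.002]
```

Lid unmoved. Descend in two stages and grip.

Call:
apply_moves([
  [[0, 0.001, 0.06, 0, 0, 0], [0, 0.001, 0.12, 0, 0, 0], [0, 0.001, 0.16, 0, 0, 0], [0, 0.001, 0.18, 0, 0, 0], [0, 0.001, 0.18, 0, 0, 0], [0, 0.001, 0.18, 0, 0, 0]],
])

```text
t: 41.05
ee_pos: [0.6336, -0.2708, 0.0311]
ee_rot: [0.001, 0.987, 0.162, -0.0]
ft_force: [0.2, 0.5, 0.1]
gripper_width: 0.0562
grasp_force: 0.0
```

Call:
apply_moves([
  [[0, 0, 0, 0, 0, 0], [0, 0, 0, 0, 0, 0], [0, 0, 0, 0, 0, 0], [0, 0, 0, 0, 0, 0], [0, 0, 0, 0, 0, 0], [0, 0, 0, 0, 0, 0]],
], gripper=-1)

```text
t: 41.65
ee_pos: [0.6328, -0.2706, 0.03]
ee_rot: [0.0, 0.987, 0.161, -0.001]
ft_force: [-1.2, 2.6, 3.6]
gripper_width: 0.0294
grasp_force: 30.0
```

Call:
apply_moves([
  [[0, 0, -0.06, 0, 0, 0], [0, 0, -0.14, 0, 0, 0], [0, 0, -0.24, 0, 0, 0], [0, 0, -0.34, 0, 0, 0], [0, 0, -0.34, 0, 0, 0], [0, 0, -0.34, 0, 0, 0]],
])

```text
t: 42.25
ee_pos: [0.6338, -0.2711, 0.2012]
ee_rot: [0.001, 0.987, 0.161, 0.0]
ft_force: [-0.5, 0.3, -3.8]
gripper_width: 0.0292
grasp_force: 30.0
```

```bash
python3 -c "
from h import *
plan((.5803,-.0065,.20,-71.4))"
```

```text
t 42.25 pos [ 0.6338 -0.2711  0.2012] yaw -71.42 F [-0.5  0.3 -3.8] M [-0.08  0.23  0.01] w 0.0292 gf 30.0 j [-0.52  0.36  1.32 -0.    1.46  0.73]
[0.067, -0.536, 0.001, 0.005, -0.001, -0.001]
```

Call:
apply_moves([
  [[0.01, -0.08, 0, 0, 0, 0], [0.02, -0.17, 0, 0, 0, 0], [0.034, -0.27, 0, 0, 0, 0], [0.045, -0.36, 0, 0, 0, 0], [0.057, -0.45, 0, 0, 0, 0], [0.067, -0.536, 0, 0, 0, 0], [0.067, -0.536, 0, 0, 0, 0], [0.067, -0.536, 0, 0, 0, 0], [0.067, -0.536, 0, 0, 0, 0], [0.067, -0.536, 0, 0, 0, 0]],
])

```text
t: 43.25
ee_pos: [0.579, -0.0071, 0.1984]
ee_rot: [0.0, 0.987, 0.161, -0.002]
ft_force: [0.7, 1.2, -2.9]
gripper_width: 0.0292
grasp_force: 30.0
```

```bash
python3 -c "
from h import *
plan((.5803,-.0065,.124,-71.4))"
```

```text
t 43.25 pos [ 0.579  -0.0071  0.1984] yaw -71.51 F [ 0.7  1.2 -2.9] M [-0.08  0.12 -0.01] w 0.0292 gf 30.0 j [-0.15  0.1   1.63 -0.    1.41  1.1 ]
[0.003, -0.0, 0.149, -0.0, 0.006, -0.004]
```

Call:
apply_moves([
  [[0.002, 0, 0.03, 0, 0.002, 0], [0.002, 0, 0.06, 0, 0.002, 0], [0.002, 0, 0.1, 0, 0.002, 0], [0.002, 0, 0.13, 0, 0.002, 0], [0.002, 0, 0.148, 0, 0.002, 0], [0.002, 0, 0.148, 0, 0.002, 0], [0.002, 0, 0.148, 0, 0.002, 0]],
])

```text
t: 43.95
ee_pos: [0.5803, -0.0057, 0.1256]
ee_rot: [0.0, 0.987, 0.161, -0.0]
ft_force: [-0.4, 0.1, -3.0]
gripper_width: 0.0292
grasp_force: 30.0
```

```bash
python3 -c "
from h import *
plan((.5803,-.0065,.1195,-71.4))"
```

```text
t 43.95 pos [ 0.5803 -0.0057  0.1256] yaw -71.42 F [-0.4  0.1 -3. ] M [-0.13  0.1  -0.01] w 0.0292 gf 30.0 j [-0.15  0.16  1.7  -0.    1.27  1.1 ]
[-0.001, 0.002, 0.012, 0.0, 0.001, -0.001]
```

Call:
apply_moves([
  [[0, 0.001, 0.005, 0, 0, 0], [0, 0.001, 0.01, 0, 0, 0], [0, 0.001, 0.013, 0, 0, 0], [0, 0.001, 0.013, 0, 0, 0], [0, 0.001, 0.013, 0, 0, 0]],
])

```text
t: 44.45
ee_pos: [0.5808, -0.0061, 0.1195]
ee_rot: [0.0, 0.987, 0.162, 0.0]
ft_force: [0.2, -0.8, -0.0]
gripper_width: 0.0292
grasp_force: 30.0
```

```bash
python3 -c "
from h import *
plan((.5803,-.0065,.1195,-71.4))"
```

```text
t 44.45 pos [ 0.5808 -0.0061  0.1195] yaw -71.41 F [ 0.2 -0.8 -0. ] M [-0.11  0.    0.  ] w 0.0292 gf 30.0 j [-0.15  0.17  1.71 -0.    1.26  1.1 ]
[-0.001, 0.0, -0.0, 0.001, -0.001, -0.0]
```

Call:
apply_moves([
  [[0, 0, 0.001, 0, 0, 0], [0, 0, 0.001, 0, 0, 0], [0, 0, 0.001, 0, 0, 0], [0, 0, 0.001, 0, 0, 0], [0, 0, 0.001, 0, 0, 0]],
], gripper=0.3)

```text
t: 44.95
ee_pos: [0.5802, -0.0061, 0.1184]
ee_rot: [0.0, 0.987, 0.161, -0.0]
ft_force: [0.6, -0.2, -0.2]
gripper_width: 0.0547
grasp_force: 0.0
```

Call:
apply_moves([
  [[0, 0, -0.05, 0, 0, 0], [0, 0, -0.12, 0, 0, 0], [0, 0, -0.12, 0, 0, 0], [0, 0, -0.12, 0, 0, 0]],
])

```text
t: 45.35
ee_pos: [0.5812, -0.0062, 0.1797]
ee_rot: [0.001, 0.987, 0.162, 0.001]
ft_force: [-0.4, -0.3, -0.8]
gripper_width: 0.0569
grasp_force: 0.0
```

```bash
python3 - <<'E'
from h import *
plan((.6,.26,.17,-71.4))
# control marks -> frame, measured earlier
r=np.mean([[.5832,.2748],[.584,.2719]],0);g=np.mean([[.6186,.3011],[.6191,.3006]],0);d=np.linalg.norm(r-g);print('marks',r,g,d)
t=up(cv2.imread('pics/top0.png'));s=up(cv2.imread('pics/side0.png'))
# box outline (grey) at z=.05
for n,im,b in(('top',t,(155,152,205,198)),('side',s,(183,255,245,315))):
    h=cv2.cvtColor(im,cv2.COLOR_BGR2HSV);m=roi(cv2.inRange(h,(0,0,115),(180,60,230)),*b);m=cv2.morphologyEx(m,cv2.MORPH_CLOSE,np.ones((61,61)))
    P,c=pts(n,m,.05);print(n,rect(P))
    m=roi(cv2.inRange(h,(0,0,0),(180,120,62)),*b)
    P,c=pts(n,m,.101);print('black',rect(P),c.min(0),c.max(0))
    m=roi(cv2.inRange(h,(0,0,190),(180,60,255)),*( (160,165,175,180) if n=='top' else (205,265,225,282)))
    P,c=pts(n,m,.101);print('white',P.mean(0),rect(P))
E
```

```text
t 45.35 pos [ 0.5812 -0.0062  0.1797] yaw -71.41 F [-0.4 -0.3 -0.8] M [-0.05  0.11 -0.03] w 0.0569 gf 0.0 j [-0.15  0.12  1.65 -0.    1.37  1.1 ]
[0.205, -0.493, 0.019, 0.003, -0.003, -0.0]
marks [0.5836  0.27335] [0.61885 0.30085] 0.04470808092504081
top ((619.689453125, 263.98748779296875), (108.4138412475586, 114.1197738647461), 73.73460388183594)
black ((612.6338500976562, 252.45062255859375), (51.499481201171875, 49.2431640625), 54.862037658691406) [170.375 164.125] [185.125 180.125]
white [0.6041812 0.2684076] ((604.3400268554688, 268.5982360839844), (2.5817177295684814, 0.8327658176422119), 4.204899787902832)
side ((645.3594970703125, 261.0596923828125), (123.2992935180664, 173.87002563476562), 73.63146209716797)
black ((616.2750854492188, 275.67034912109375), (51.282169342041016, 49.488555908203125), 6.2364583015441895) [202.875 269.875] [223.125 288.875]
white [0.6070988  0.26502226] ((607.218994140625, 265.1098327636719), (5.785749435424805, 19.79583168029785), 73.60428619384766)
```

```bash
python3 - <<'E'
from h import *
plan((.59,.13,.18,-42.4),(.621,.2625,.18,-13.4),(.621,.2625,.16,15.6),(.621,.2625,.14,44.6),(.621,.2625,.12,73.5))
E
```

```text
t 45.35 pos [ 0.5812 -0.0062  0.1797] yaw -71.41 F [-0.4 -0.3 -0.8] M [-0.05  0.11 -0.03] w 0.0569 gf 0.0 j [-0.15  0.12  1.65 -0.    1.37  1.1 ]
[0.104, -0.252, -0.001, 0.003, -0.002, -0.967]
[0.237, -0.133, 0.0, 0.0, 0.0, -0.967]
[0.0, 0.0, 0.04, 0.0, 0.0, -0.967]
[0.0, 0.0, 0.04, 0.0, 0.0, -0.967]
[0.0, 0.0, 0.04, 0.0, 0.0, -0.963]
```

Call:
apply_moves([
  [[0.03, -0.07, -0.01, 0, 0, -0.25], [0.06, -0.14, -0.01, 0, 0, -0.5], [0.08, -0.2, 0, 0, 0, -0.75], [0.104, -0.252, 0, 0, 0, -0.967], [0.104, -0.252, 0, 0, 0, -0.967]],
], gripper=-0.1)

```text
t: 45.85
ee_pos: [0.5881, 0.1332, 0.1764]
ee_rot: [-0.001, 0.914, 0.406, -0.002]
ft_force: [0.0, 0.3, 0.2]
gripper_width: 0.0396
grasp_force: 0.0
```

Call:
apply_moves([
  [[0.06, -0.03, 0, 0, 0, -0.25], [0.12, -0.07, 0, 0, 0, -0.5], [0.18, -0.1, 0, 0, 0, -0.75], [0.237, -0.133, 0, 0, 0, -0.967], [0.237, -0.133, 0, 0, 0, -0.967]],
])

```text
t: 46.35
ee_pos: [0.6196, 0.265, 0.1765]
ee_rot: [-0.001, 0.783, 0.621, -0.001]
ft_force: [-0.3, -0.7, 0.3]
gripper_width: 0.0394
grasp_force: 0.0
```

Call:
apply_moves([
  [[0, 0, 0.01, 0, 0, -0.25], [0, 0, 0.02, 0, 0, -0.5], [0, 0, 0.03, 0, 0, -0.75], [0, 0, 0.04, 0, 0, -0.967], [0, 0, 0.04, 0, 0, -0.967]],
])

```text
t: 46.85
ee_pos: [0.6192, 0.2604, 0.1562]
ee_rot: [-0.001, 0.605, 0.796, -0.002]
ft_force: [0.5, 0.1, -1.1]
gripper_width: 0.0392
grasp_force: 0.0
```

Call:
apply_moves([
  [[0, 0, 0.01, 0, 0, -0.25], [0, 0, 0.02, 0, 0, -0.5], [0, 0, 0.03, 0, 0, -0.75], [0, 0, 0.04, 0, 0, -0.967], [0, 0, 0.04, 0, 0, -0.967]],
])

```text
t: 47.35
ee_pos: [0.6195, 0.2611, 0.1371]
ee_rot: [-0.001, 0.387, 0.922, -0.001]
ft_force: [-0.3, 0.2, -0.0]
gripper_width: 0.0394
grasp_force: 0.0
```

Call:
apply_moves([
  [[0, 0, 0.01, 0, 0, -0.25], [0, 0, 0.02, 0, 0, -0.5], [0, 0, 0.03, 0, 0, -0.75], [0, 0, 0.04, 0, 0, -0.967], [0, 0, 0.04, 0, 0, -0.967], [0, 0, 0.04, 0, 0, -0.967], [0, 0, 0.04, 0, 0, -0.967]],
])

```text
t: 48.05
ee_pos: [0.6205, 0.2621, 0.1189]
ee_rot: [0.0, 0.144, 0.99, -0.0]
ft_force: [0.8, -0.1, 0.1]
gripper_width: 0.0391
grasp_force: 0.0
```

```bash
python3 - <<'E'
from h import *
plan((.621,.2625,.045,73.5))
snap('top','top9.png');snap('side','side9.png')
s=cv2.imread('pics/side9.png');t=cv2.imread('pics/top9.png')
def cr(im,u,v,w,h): return cv2.resize(im[v:v+h,u:u+w],(400,300),interpolation=cv2.INTER_CUBIC)
cv2.imwrite('pics/mm9.png',np.vstack([np.hstack([cr(t,140,140,80,60),cr(t,210,150,92,69)]),np.hstack([cr(s,180,245,80,60),cr(s,195,150,92,69)])]))
E
```

```text
t 48.05 pos [0.6205 0.2621 0.1189] yaw 73.38 F [ 0.8 -0.1  0.1] M [ 0.04 -0.03  0.02] w 0.0391 gf 0.0 j [ 0.28  0.38  1.45 -0.    1.31 -1.  ]
[-0.001, 0.001, 0.148, -0.001, 0.0, -0.004]
```

View pics/mm9.png

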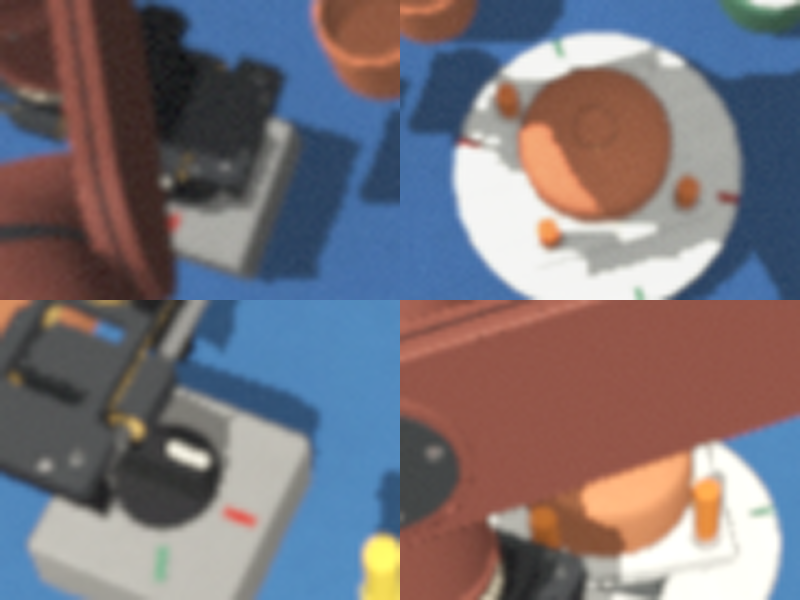

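The lid sits centred between the pegs (midpoint (597,145) against lid centre (595,145)). The gripper is over the selector, still at red. Descend and grip it.

Call:
apply_moves([
  [[0, 0.001, 0.05, 0, 0, -0.004], [0, 0.001, 0.1, 0, 0, -0.004], [0, 0.001, 0.135, 0, 0, -0.004], [0, 0.001, 0.148, 0, 0, -0.004], [0, 0.001, 0.148, 0, 0, -0.004], [0, 0.001, 0.148, 0, 0, -0.004]],
])

```text
t: 48.75
ee_pos: [0.6211, 0.2629, 0.0454]
ee_rot: [0.0, 0.141, 0.99, 0.0]
ft_force: [0.8, 0.1, -0.3]
gripper_width: 0.0394
grasp_force: 0.0
```

Call:
apply_moves([
  [[0, 0, 0, 0, 0, 0], [0, 0, 0, 0, 0, 0], [0, 0, 0, 0, 0, 0], [0, 0, 0, 0, 0, 0], [0, 0, 0, 0, 0, 0]],
], gripper=-1)

```text
t: 49.25
ee_pos: [0.6204, 0.2622, 0.0447]
ee_rot: [-0.0, 0.141, 0.99, -0.001]
ft_force: [-0.1, -2.1, 2.1]
gripper_width: 0.0158
grasp_force: 30.0
```

```bash
python3 -c "
from h import *
plan((.621,.2625,.036,73.5))"
```

```text
t 49.25 pos [0.6204 0.2622 0.0447] yaw 73.75 F [-0.1 -2.1  2.1] M [-0.34  0.19 -0.02] w 0.0158 gf 30.0 j [ 0.28  0.46  1.5  -0.    1.19 -1.  ]
[-0.001, 0.001, 0.017, -0.002, -0.0, 0.008]
```

Gripped at 16 mm. Press down 8.5 mm.

Call:
apply_moves([
  [[0, 0, 0.006, 0, 0, 0], [0, 0, 0.012, 0, 0, 0], [0, 0, 0.017, 0, 0, 0], [0, 0, 0.018, 0, 0, 0], [0, 0, 0.018, 0, 0, 0]],
])

```text
t: 49.75
ee_pos: [0.6205, 0.2623, 0.036]
ee_rot: [-0.0, 0.141, 0.99, -0.001]
ft_force: [-3.1, -4.1, 7.7]
gripper_width: 0.0161
grasp_force: 30.0
```

```bash
python3 -c "
from h import *
plan((.621,.2625,.036,73.5))"
```

```text
t 49.75 pos [0.6205 0.2623 0.036 ] yaw 73.75 F [-3.1 -4.1  7.7] M [-0.68  0.57 -0.01] w 0.0161 gf 30.0 j [ 0.28  0.47  1.5  -0.    1.17 -1.  ]
[-0.001, 0.001, -0.0, -0.002, -0.0, 0.008]
```

Call:
apply_moves([
  [[0, 0, 0.001, 0, 0, 0.2], [0, 0, 0.001, 0, 0, 0.4], [0, 0, 0.001, 0, 0, 0.6], [0, 0, 0.001, 0, 0, 0.8], [0, 0, 0.001, 0, 0, 1], [0, 0, 0.001, 0, 0, 1]],
])

```text
t: 50.35
ee_pos: [0.6209, 0.2628, 0.0359]
ee_rot: [0.0, 0.394, 0.919, 0.0]
ft_force: [-2.4, -3.6, 8.7]
gripper_width: 0.0161
grasp_force: 30.0
```

```bash
python3 -c "
from h import *
plan((.621,.2625,.036,4.9))"
```

```text
t 50.35 pos [0.6209 0.2628 0.0359] yaw 43.59 F [-2.4 -3.6  8.7] M [-0.54  0.48 -0.04] w 0.0161 gf 30.0 j [ 0.28  0.47  1.5  -0.    1.17 -0.48]
[-0.001, -0.0, -0.0, 0.001, 0.001, 1.29]
```

Call:
apply_moves([
  [[0, 0, 0, 0, 0, 0.2], [0, 0, 0, 0, 0, 0.4], [0, 0, 0, 0, 0, 0.6], [0, 0, 0, 0, 0, 0.8], [0, 0, 0, 0, 0, 1], [0, 0, 0, 0, 0, 1]],
])

```text
t: 50.95
ee_pos: [0.6214, 0.263, 0.0361]
ee_rot: [0.001, 0.618, 0.786, 0.001]
ft_force: [-2.1, -2.8, 7.6]
gripper_width: 0.0157
grasp_force: 30.0
```

Call:
apply_moves([
  [[0, 0, 0, 0, 0, 0.15], [0, 0, 0, 0, 0, 0.29], [0, 0, 0, 0, 0, 0.29], [0, 0, 0, 0, 0, 0.29]],
])

```text
t: 51.35
ee_pos: [0.6216, 0.263, 0.0362]
ee_rot: [0.001, 0.675, 0.738, 0.001]
ft_force: [-0.5, -1.9, 8.3]
gripper_width: 0.0159
grasp_force: 30.0
```

```bash
python3 -c "
from h import *
plan((.621,.2625,.036,4.9))"
```

```text
t 51.35 pos [0.6216 0.263  0.0362] yaw 5.05 F [-0.5 -1.9  8.3] M [-0.53  0.17 -0.05] w 0.0159 gf 30.0 j [ 0.28  0.47  1.5  -0.    1.17  0.2 ]
[-0.001, -0.001, 0.0, 0.004, -0.0, 0.005]
```

Call:
apply_moves([
  [[0, 0, 0, 0, 0, 0.05], [0, 0, 0, 0, 0, 0.05]],
])

```text
t: 51.55
ee_pos: [0.6216, 0.263, 0.0361]
ee_rot: [0.001, 0.685, 0.728, 0.001]
ft_force: [-1.0, -2.1, 7.5]
gripper_width: 0.0159
grasp_force: 30.0
```

Call:
apply_moves([
  [[0, 0, -0.006, 0, 0, -0.03], [0, 0, -0.012, 0, 0, -0.03], [0, 0, -0.018, 0, 0, -0.03], [0, 0, -0.018, 0, 0, -0.03], [0, 0, -0.018, 0, 0, -0.03]],
])

```text
t: 52.05
ee_pos: [0.6214, 0.2629, 0.0442]
ee_rot: [0.001, 0.679, 0.734, 0.001]
ft_force: [3.2, -0.1, 2.5]
gripper_width: 0.0155
grasp_force: 30.0
```

```bash
python3 -c "
from h import *
plan((.621,.2625,.045,4.9))"
```

```text
t 52.05 pos [0.6214 0.2629 0.0442] yaw 4.45 F [ 3.2 -0.1  2.5] M [-0.18 -0.85  0.04] w 0.0155 gf 30.0 j [ 0.28  0.46  1.5  -0.    1.18  0.21]
[-0.001, -0.001, -0.002, 0.004, -0.0, -0.015]
```

Release and back off upward.

Call:
apply_moves([
  [[0, 0, 0, 0, 0, 0], [0, 0, 0, 0, 0, 0], [0, 0, 0, 0, 0, 0], [0, 0, 0, 0, 0, 0], [0, 0, -0.06, 0, 0, 0], [0, 0, -0.15, 0, 0, 0], [0, 0, -0.25, 0, 0, 0], [0, 0, -0.3, 0, 0, 0], [0, 0, -0.3, 0, 0, 0]],
], gripper=-0.1)

```text
t: 52.95
ee_pos: [0.6233, 0.2638, 0.2003]
ee_rot: [0.002, 0.679, 0.734, 0.004]
ft_force: [0.7, 0.8, 0.3]
gripper_width: 0.0393
grasp_force: 0.0
```

```bash
python3 -c "
from h import *
plan((.42,.20,.2,4.9))"
```

```text
t 52.95 pos [0.6233 0.2638 0.2003] yaw 4.46 F [0.7 0.8 0.3] M [-0.04  0.02 -0.03] w 0.0393 gf 0.0 j [0.28 0.33 1.37 0.   1.44 0.21]
[-0.096, -0.415, -0.003, 0.017, -0.003, -0.015]
```

Call:
apply_moves([
  [[-0.096, -0.415, -0.003, 0, 0, 0], [-0.096, -0.415, -0.003, 0, 0, 0], [-0.096, -0.415, -0.003, 0, 0, 0], [-0.096, -0.415, -0.003, 0, 0, 0], [-0.096, -0.415, -0.003, 0, 0, 0], [-0.096, -0.415, -0.003, 0, 0, 0], [-0.096, -0.415, -0.003, 0, 0, 0]],
])

```text
t: 53.65
ee_pos: [0.4174, 0.1989, 0.195]
ee_rot: [-0.0, 0.679, 0.734, -0.0]
ft_force: [1.2, 0.3, 0.2]
gripper_width: 0.0393
grasp_force: 0.0
```

```bash
python3 - <<'E'
from h import *
snap('top','top10.png');snap('side','side10.png')
s=cv2.imread('pics/side10.png');t=cv2.imread('pics/top10.png')
def cr(im,u,v,w,h): return cv2.resize(im[v:v+h,u:u+w],(400,300),interpolation=cv2.INTER_CUBIC)
cv2.imwrite('pics/mm10.png',np.vstack([np.hstack([cr(t,140,140,80,60),cr(t,140,110,240,180)]),np.hstack([cr(s,180,245,80,60),cr(s,185,150,104,78)])]))
E
```

```text
(no output)
```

View pics/mm10.png

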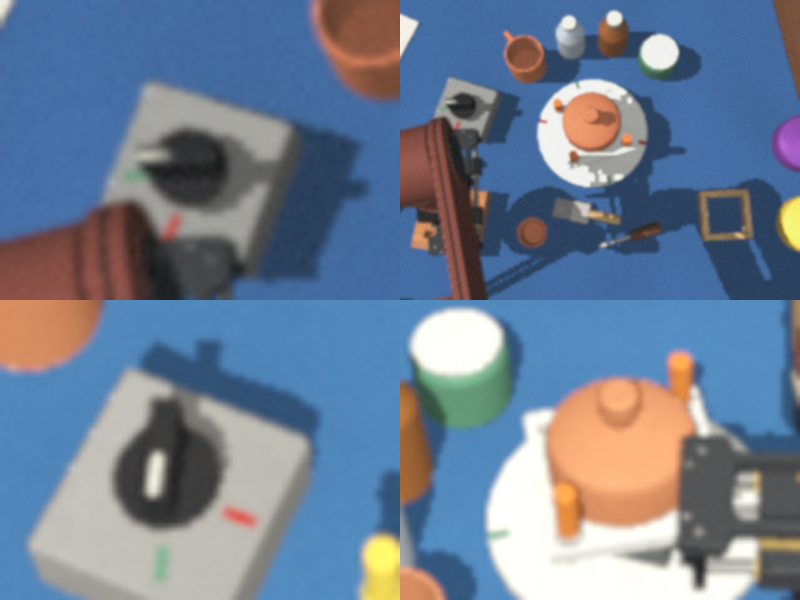

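The pointer is at green (155,470 to 160,560), the lid sits centred and flat with the pegs upright, and the bystanders are in place. Handing in.

```bash
python3 -c "
from h import *
print(env.finish_job())"
```

```text
the job is handed in; nothing more can be done
None
```

I handed the job in at about 54 s on the robot's clock; no verdict came back, but the last pictures show the lid centred between the three upright pegs and the selector at green, and the chuck plate had turned to its stop.

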